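# Size the washed pastry cutters on the step cone and shut them in their case

## Task

Three or four plain round pastry cutters of unknown sizes are back from the wash: slide each one down the sizing cone until it stops flat on the step of its size, and leave them nested there until all are on, so that a missing size would show as a bare step. Then stand each cutter flat in the cell of the case that has the colour of the step it stopped on, shut the clear lid fully, and do not disturb the other things on the table.

Things in the scene. Friction and masses are not known exactly. Their poses are not given: they have to be found in the camera images.
- cutter_a_mid (a point): centre, half-way up, of a plain steel round pastry cutter: an open ring 36 mm high, wall 2.5 mm, z its axis (both ends alike), 45 to 125 g. Its size is not known beforehand: 70, 60, 50 or 40 mm outside (bore 5 mm less), no two the same. None if this cutter is missing. It starts standing on the white cutting board, whose top is 12 mm above the table
- cutter_b_mid (a point): centre, half-way up, of a plain steel round pastry cutter: an open ring 36 mm high, wall 2.5 mm, z its axis (both ends alike), 45 to 125 g. Its size is not known beforehand: 70, 60, 50 or 40 mm outside (bore 5 mm less), no two the same. None if this cutter is missing. It starts standing on the white cutting board, whose top is 12 mm above the table
- cutter_c_mid (a point): centre, half-way up, of a plain steel round pastry cutter: an open ring 36 mm high, wall 2.5 mm, z its axis (both ends alike), 45 to 125 g. Its size is not known beforehand: 70, 60, 50 or 40 mm outside (bore 5 mm less), no two the same. None if this cutter is missing. It starts standing on the white cutting board, whose top is 12 mm above the table
- cutter_d_mid (a point): centre, half-way up, of a plain steel round pastry cutter: an open ring 36 mm high, wall 2.5 mm, z its axis (both ends alike), 45 to 125 g. Its size is not known beforehand: 70, 60, 50 or 40 mm outside (bore 5 mm less), no two the same. None if this cutter is missing. It starts standing on the white cutting board, whose top is 12 mm above the table
- cone_foot (a point): centre of the underside of the fixed sizing cone: 92 mm tall, on a dark round foot 110 mm across. Four tapered steel tiers, each with a coloured band round its top edge, end in flat shoulders, each the step for one size. A cutter passes down over the narrower tiers and stops on its own step, with 1.2 mm of play; it also passes over smaller cutters (2.5 mm clear), so all nest, each 14 mm higher than the next larger
- step_red (a point): centre of the red step of the cone, at shoulder height, 24 mm above the table: the shoulder above the red band, 70 mm across, where the cutter of 70 mm outside diameter stops (its centre is then 18 mm above this point)
- step_yellow (a point): centre of the yellow step of the cone, at shoulder height, 38 mm above the table: the shoulder above the yellow band, 60 mm across, where the cutter of 60 mm outside diameter stops (its centre is then 18 mm above this point)
- step_green (a point): centre of the green step of the cone, at shoulder height, 52 mm above the table: the shoulder above the green band, 50 mm across, where the cutter of 50 mm outside diameter stops (its centre is then 18 mm above this point)
- step_blue (a point): centre of the blue step of the cone, at shoulder height, 66 mm above the table: the shoulder above the blue band, 40 mm across, where the cutter of 40 mm outside diameter stops (its centre is then 18 mm above this point)
- cell_red (a point): centre of the floor (top of the 96 mm square red liner) of the case's red cell, x and y along the case's sides; the colours change places between starts. The case is a fixed grey tray 218 mm square, four cells 105 mm from centre to centre; cell floor 6 mm, dividers 14 mm, outer walls 20 mm above the table
- cell_yellow (a point): centre of the floor (top of the 96 mm square yellow liner) of the case's yellow cell, x and y along the case's sides; the colours change places between starts. The case is a fixed grey tray 218 mm square, four cells 105 mm from centre to centre; cell floor 6 mm, dividers 14 mm, outer walls 20 mm above the table
- cell_green (a point): centre of the floor (top of the 96 mm square green liner) of the case's green cell, x and y along the case's sides; the colours change places between starts. The case is a fixed grey tray 218 mm square, four cells 105 mm from centre to centre; cell floor 6 mm, dividers 14 mm, outer walls 20 mm above the table
- cell_blue (a point): centre of the floor (top of the 96 mm square blue liner) of the case's blue cell, x and y along the case's sides; the colours change places between starts. The case is a fixed grey tray 218 mm square, four cells 105 mm from centre to centre; cell floor 6 mm, dividers 14 mm, outer walls 20 mm above the table
- lid (a joint): angle of the case's clear hinged lid (rad): 0 shut, about 1.7 as it stands open; its hinge is stiff, the lid stays at any angle; a steady push of 2 to 4 N at the handle moves it. Open, it stands up along the side of the case away from the robot
- lid_hinge (a point): middle of the lid's hinge line, 21 mm above the table, along one side of the case. Its axes turn with the lid: y along the hinge, -x from the hinge to the lid's front edge, z out of the lid's outer face
- lid_handle (a point): middle of the lid's black bar handle (bar 90 mm long, 11 mm thick, parallel to the hinge, 35 mm clear of the lid's front edge); axes as for lid_hinge, in which it lies at x = -253, z = +18 mm. It stands uppermost while the lid is open, about 39 mm above the table when shut
- lid_top (a point): point on the outer face of the lid, middle of its width, 30 mm from the front edge; the place to press the lid down; axes as for lid_hinge, in which it lies at x = -188, z = +36 mm; 57 mm above the table when shut
- ramekin: small white ceramic dish, 80 mm across, 45 mm high; bystander, origin at its foot
- dredger: steel flour dredger, 66 mm across, 84 mm high; bystander, origin at its foot
- measure: steel measuring mug, 84 mm across, 85 mm high; bystander, origin at its foot
- spatula: black-handled spatula lying on the table; bystander, origin under its middle
- brush: pastry brush lying on the table; bystander, origin under its middle
- timer: white kitchen timer 60 x 75 x 22 mm; bystander, origin under its middle

How it is judged:
On the way, in this order (a step that is already met when the one before it is completed fails the run):
1. all cutters present sit nested on the sizing cone, each level on the step of its own size and let go (horizontal distance between cutter_a_mid and step_yellow below 0.005 m and z of cutter_a_mid in the frame of step_yellow between 0.014 and 0.022 m and angle between the z axis of each of cutter_a_mid, cutter_b_mid, cutter_c_mid, cutter_d_mid and the z axis of cone_foot, either way round below 0.1 rad and contact force between each of cutter_a, cutter_b, cutter_c, cutter_d and the fingers below 0.3 N and linear speed of each of cutter_a, cutter_b, cutter_c, cutter_d below 0.03 m/s and horizontal distance between cutter_b_mid and step_blue below 0.005 m and z of cutter_b_mid in the frame of step_blue between 0.014 and 0.022 m and horizontal distance between cutter_c_mid and step_red below 0.005 m and z of cutter_c_mid in the frame of step_red between 0.014 and 0.022 m and horizontal distance between cutter_d_mid and step_green below 0.005 m and z of cutter_d_mid in the frame of step_green between 0.014 and 0.022 m), for 0.3 s.
2. all cutters present stand flat in the cells of their colours (angle between the z axis of each of cutter_a_mid, cutter_b_mid, cutter_c_mid, cutter_d_mid and the z axis of cone_foot, either way round below 0.1 rad and z of cutter_a_mid in the frame of cell_yellow between 0.013 and 0.023 m and x of cutter_a_mid in the frame of cell_yellow between -0.034 and 0.034 m and y of cutter_a_mid in the frame of cell_yellow between -0.034 and 0.034 m and z of cutter_b_mid in the frame of cell_blue between 0.013 and 0.023 m and x of cutter_b_mid in the frame of cell_blue between -0.034 and 0.034 m and y of cutter_b_mid in the frame of cell_blue between -0.034 and 0.034 m and z of cutter_c_mid in the frame of cell_red between 0.013 and 0.023 m and x of cutter_c_mid in the frame of cell_red between -0.034 and 0.034 m and y of cutter_c_mid in the frame of cell_red between -0.034 and 0.034 m and z of cutter_d_mid in the frame of cell_green between 0.013 and 0.023 m and x of cutter_d_mid in the frame of cell_green between -0.034 and 0.034 m and y of cutter_d_mid in the frame of cell_green between -0.034 and 0.034 m), for 0.2 s.
At the end, for the whole second after the job is handed in: every cutter present stands at rest, upright within 0.1 rad and on the floor of the cell whose liner has the colour of its step (centre within 34 mm of the cell's centre along each side), and the lid is shut to within 0.04 rad (all of step 2 and linear speed of each of cutter_a, cutter_b, cutter_c, cutter_d below 0.02 m/s and value of joint lid below 0.04 rad); the robot touches nothing.
It fails at once if a bystander (ramekin, dredger, mug, spatula, brush, timer) is knocked over or pushed more than 40 mm (distance of any of ramekin, dredger, measure, spatula, brush, timer from where it was at the start of the episode above 0.04 m or angle between any of ramekin, dredger, measure's own z axis and vertical above 0.5 rad).
Of cutter_a, cutter_b, cutter_c, cutter_d only 3 to 4 are there at a start; the rules pass over those that are not, and their reading is None.
At some moment in a run one of cutter_a, cutter_b, cutter_c, cutter_d may be knocked a few centimetres aside while the robot is not near it.
Once in a run the grip may slacken for a moment while it holds something.
It also fails if it takes over 210 s, if anything falls off the work surface, if the arm or the gripper's body presses on something with over 40 N, if the wrist force passes 120 N, or if a joint passes its speed limit or range.

## Robot

A 6-joint arm with a two-finger parallel gripper is mounted at the origin on the work surface. World frame = base frame: x ahead of the robot, y to its left, z up, the work surface at z = 0. Lengths are in m, angles in rad, forces in N, time in s.
With the tool pointing down it reaches from about 0.4 to 0.825 m from the base axis. Payload 7 kg.
Tool frame: the origin (TCP) lies between the finger pads; the fingertips stand 11 mm ahead of it and the grasp point (between the pads) lies 8 mm behind it; x points along the fingers, z is the direction in which the jaws open and shut, and the axes are right-handed (so a half turn about x gives the same grasp; the last joint's range is limited). The gripper opens to 88 mm and grips with 3 to 60 N. Pads are 19 mm wide; open, the fingers measure 130 mm over their backs; the gripper's body (78 mm by 193 mm) begins 47 mm behind the grasp point.
Start: joints at [1.532, 0.359, 0.012, 0, -1.224, -0.288], TCP at [0.217, 0.639, 0.238] pointing down, gripper open.
Joint ranges: [-3.07, 3.07], [-1.43, 2.12], [-1.02, 1.25], [-3.03, 1.67], [-3.05, -0], [-3.03, 3.03]. Speed limits (rad/s): [2.39, 2.39, 3.01, 3.14, 3.14, 3.14].

## Interface

Orientations are given as [roll, pitch, yaw] about the fixed x, y, z axes, in that order (R = Rz(yaw) Ry(pitch) Rx(roll)).
In Python, from station import arm gives the robot as it stands.
- The arm moves only by the tool jog_arm, never from a script. Its argument "motion" is a list of rows, each an object of numbers: "dx", "dy", "dz": the shift along the tool's x, y, z in m; "twist": the turn about the tool's x in degrees. In form: [{"dx": .., "dy": .., "dz": .., "twist": ..}, ...]. A call has 1 to 20 rows; each row is the pose to reach, as a shift and turn from the pose commanded when the call began, along the tool's axes at that moment; what a row does not reach only later rows make up. A row lasts 1/12 s, in which the tool goes at most 41.7 mm and 7.16 degrees, less where a joint would pass 70% of its speed; a pose out of reach is approached as far as the arm can. A call with a gripper value outside its range is refused whole. "gripper" is the finger opening in m, from 0 to 0.0876, set as the call begins (left out, the last holds). The fingers move at their own pace and stop on an object; "newtons" is the grip in N (left out, the last holds). Time passes only in rows, so rows that repeat a pose let the fingers close. It gives the time, the measured TCP pose, the force and the opening at its end, in the units of the state.
- arm.get_state(): the state, without advancing time (a new reading comes with each control period).
- arm.grab_frame(name): name is "scene" or "side" or "wrist"; returns the picture (480x640x3 uint8, red, green, blue); there is no depth.
- arm.camera_model(name): a dict with "camera_matrix" (3x3 intrinsics, pixels), "k1" (the pictures are not rectified: a ray, as slopes to the right and down, at radius r is drawn at 1 + k1 r^2 times it, then the intrinsics apply), "eye" and "attitude" of the camera in the world. Camera axes: x right, y down, z forward; pixel columns grow to the right and rows downward; lengths in m; the calibration is good to about 2 mm. A picture is of the moment at which its call begins: read the wrist's pose just before it. camera_model takes no time and is no camera call; for the wrist camera it gives the pose at the moment of the call.
- arm.job_done(): hands the job in, once; it reports no verdict.
The state is a dict: "t": time; "q": joint angles; "qd": joint speeds; "joint_efforts": joint torques, N m; "eef_pos": TCP position; "ee_rot": TCP orientation; "force": force on the tool from outside, world axes, zero at the start; "moment": the same for the moment, N m; "width": finger opening in m.
Only numpy, scipy, OpenCV 4.12 (cv2) and the standard library are available. Lean on these libraries where they do the work, as an engineer would, in place of code of your own. Each camera call takes 0.05 s, during which the arm holds its last target.

## Working session

There is one attempt and no reset: what is moved stays moved. The work goes in short steps, Python scripts to look and compute and a tool call to move; the robot and the scene stay as the last step left them, time stands still between calls to the robot, and variables do not carry over. Pictures are saved under pics/ and viewed, and the job is handed in when it is done.

Besides the shell and the picture viewer there is one more tool, called as name(argument=value, ...) on one line, values as JSON. jog_arm: Moves the arm, as the interface text tells. Its arguments: {"type":"object","properties":{"motion":{"type":"array"},"gripper":{"type":"number"},"newtons":{"type":"number"}},"required":["motion"]}

```bash
ls; mkdir -p pics; python3 - <<'E'
from station import arm
import cv2
s=arm.get_state();print(s)
for n in("scene","side","wrist"):
    m=arm.camera_model(n);print(n,m)
    f=arm.grab_frame(n);cv2.imwrite(f"pics/{n}0.png",f[:,:,::-1])
E
```

```text
pics
{'t': 0.0, 'q': array([ 1.53207629e+00,  3.59388066e-01,  1.10822846e-02, -3.48496915e-04,
       -1.22410091e+00, -2.88137475e-01]), 'qd': array([-0.00016276, -0.00067676, -0.0015607 ,  0.00053852,  0.00090069,
       -0.00110298]), 'joint_efforts': array([-2.03026202e-04, -5.82722497e+01,  2.93059462e+01,  6.99705586e+00,
        7.01544690e-03, -1.81405326e-04]), 'eef_pos': array([0.21657123, 0.63882688, 0.2366324 ]), 'ee_rot': array([ 0.08746398,  1.56915296, -1.81030853]), 'force': array([-0.42006826, -0.40281906, -0.27530708]), 'moment': array([ 0.00746785,  0.04549738, -0.02794874]), 'width': 0.0873575058128611}
scene {'camera_matrix': array([[583.07483529,   0.        , 325.8692028 ],
       [  0.        , 583.07483529, 248.93086991],
       [  0.        ,   0.        ,   1.        ]]), 'k1': -0.14149109182189992, 'eye': array([1.31836135, 0.61267409, 1.27075214]), 'attitude': array([-2.50446152, -0.00299458,  2.12971909])}
side {'camera_matrix': array([[490.58913831,   0.        , 315.55031767],
       [  0.        , 490.58913831, 235.15288292],
       [  0.        ,   0.        ,   1.        ]]), 'k1': -0.01720675551647312, 'eye': array([-0.00968582, -0.77783725,  0.78447803]), 'attitude': array([-2.17005751, -0.02402539, -0.55207982])}
wrist {'camera_matrix': array([[364.00214959,   0.        , 318.44601193],
       [  0.        , 364.00214959, 237.13592966],
       [  0.        ,   0.        ,   1.        ]]), 'k1': -0.04678111831699402, 'eye': array([0.28527587, 0.61591238, 0.38386882]), 'attitude': array([ 2.86816209e+00, -1.40095913e-03, -1.89888206e+00])}
```

View pics/scene0.png

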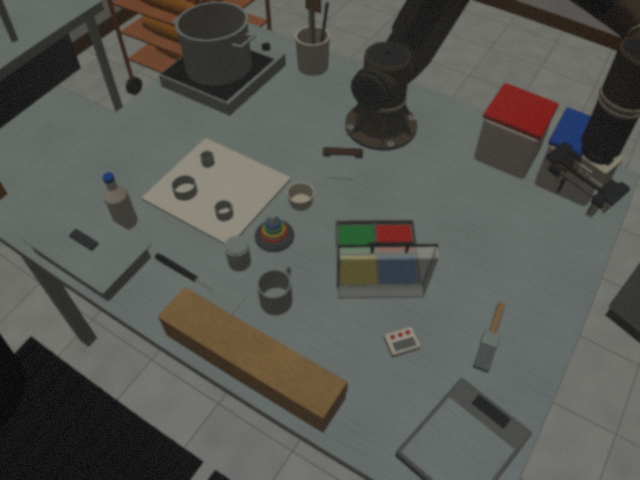

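View pics/side0.png

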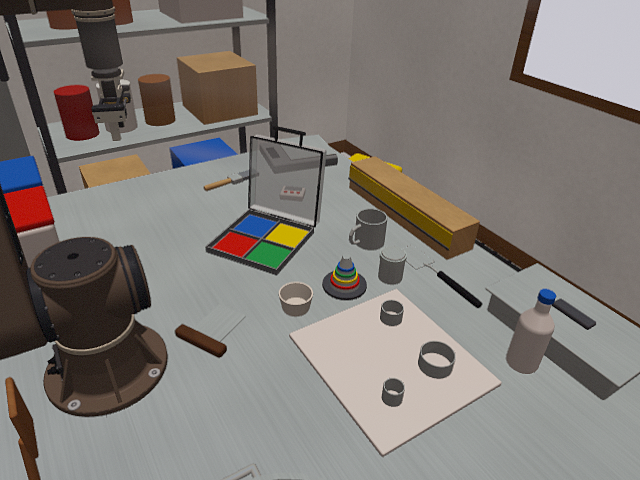

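View pics/wrist0.png

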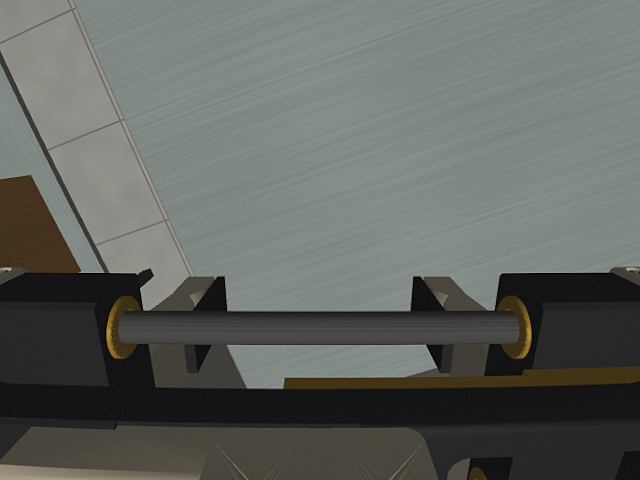

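Three cutters stand on the board in the side view, at about (392,312), (437,359) and (393,391). The cone is at (345,280) and the case at (262,240).

```bash
cat > h.py <<'E'
import numpy as np, cv2
from station import arm
from scipy.spatial.transform import Rotation as R
def mdl(n): return arm.camera_model(n)
def ray(m,u,v):
    K=m['camera_matrix'];d=np.array([(u-K[0,2])/K[0,0],(v-K[1,2])/K[1,1]]);s=d.copy()
    for _ in range(20): s=d/(1+m['k1']*(s@s))
    return R.from_euler('xyz',m['attitude']).as_matrix()@np.array([s[0],s[1],1.])
def onz(m,u,v,z):
    r=ray(m,u,v);e=m['eye'];return e+r*(z-e[2])/r[2]
def proj(m,P):
    P=np.atleast_2d(P);c=(P-m['eye'])@R.from_euler('xyz',m['attitude']).as_matrix()
    s=c[:,:2]/c[:,2:];f=1+m['k1']*(s**2).sum(1,keepdims=True);K=m['camera_matrix']
    return s*f*K[0,0]+K[:2,2]
def circ(c,r,z,n=72):
    a=np.linspace(0,2*np.pi,n,endpoint=False);return np.c_[c[0]+r*np.cos(a),c[1]+r*np.sin(a),np.full(n,z)]
def crop(f,x0,y0,x1,y1,k,name,draw=()):
    im=cv2.resize(f[y0:y1,x0:x1,::-1],None,fx=k,fy=k,interpolation=cv2.INTER_CUBIC)
    for p,col in draw:
        q=((np.asarray(p)+.5-[x0,y0])*k).astype(int)
        cv2.polylines(im,[q.reshape(-1,1,2)],True,col,1)
    cv2.imwrite(f'pics/{name}.png',im)
def tool():
    s=arm.get_state();return s,R.from_euler('xyz',s['ee_rot']).as_matrix()
E
python3 - <<'E'
from h import *
f=cv2.imread('pics/side0.png')[:,:,::-1]
crop(f,300,240,480,420,4,'s1')
crop(f,200,120,350,280,4,'s2')
g=cv2.imread('pics/scene0.png')[:,:,::-1]
crop(g,140,130,320,265,4,'c1')
crop(g,310,200,460,310,5,'c2')
m=mdl('side')
for n,u,v in(('1',392,312),('2',437,359),('3',393,391)): print(n,onz(m,u,v,.03))
print(onz(m,345,290,.0))
E
```

```text
1 [ 0.57420486 -0.18996518  0.03      ]
2 [ 0.56616223 -0.34315024  0.03      ]
3 [ 0.44002235 -0.35899988  0.03      ]
[ 0.54688706 -0.04742666  0.        ]
```

View pics/s1.png

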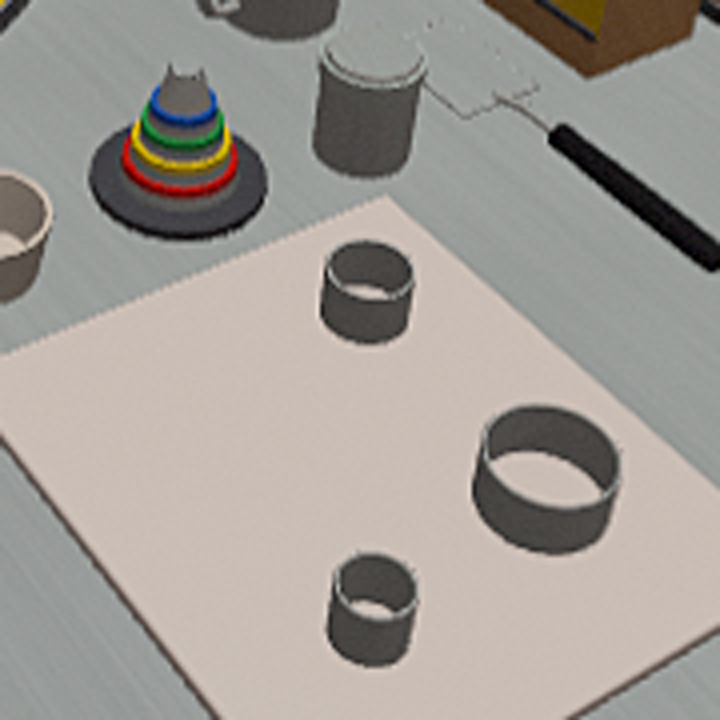

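View pics/s2.png

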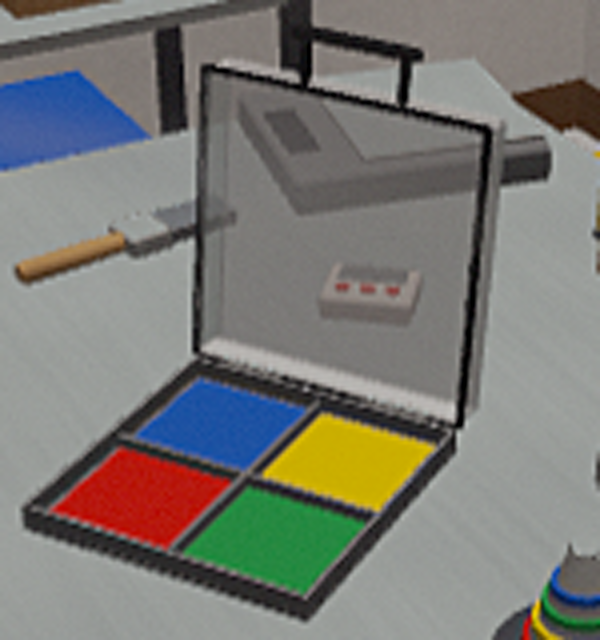

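View pics/c1.png

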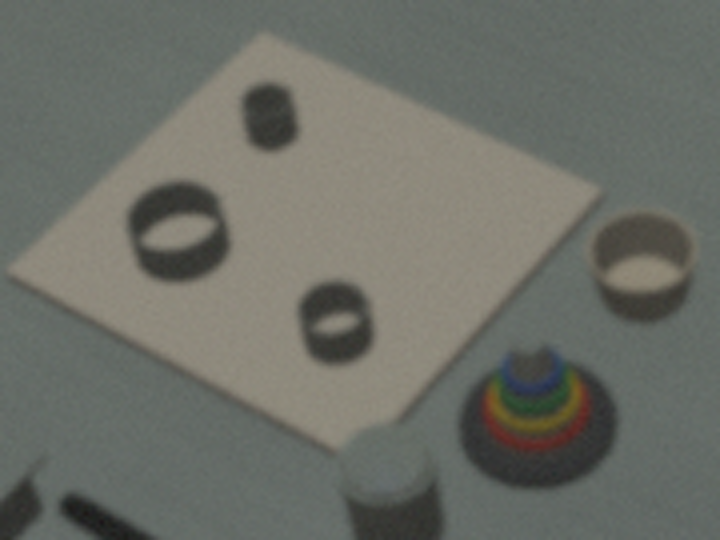

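View pics/c2.png

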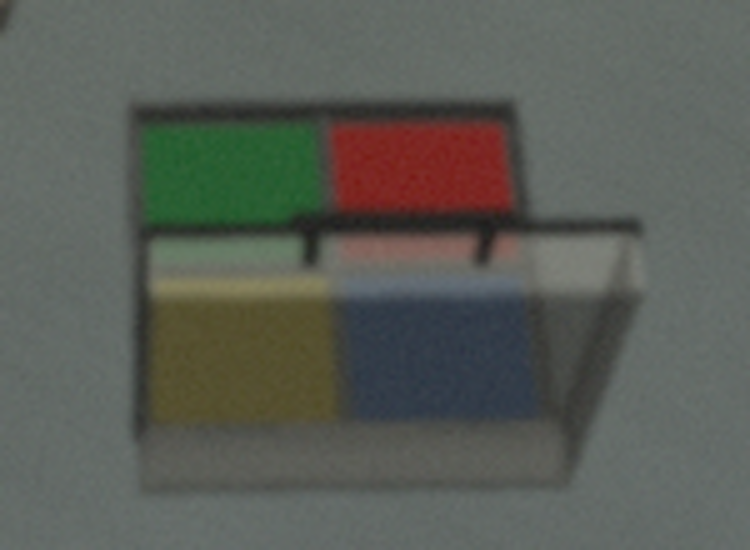

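```bash
cat >> h.py <<'E'
from scipy.optimize import minimize
def sil(m,c,D,z0,h=.036):
    p=proj(m,np.r_[circ(c,D/2,z0),circ(c,D/2,z0+h)]);return cv2.convexHull(p.astype(np.float32)).reshape(-1,2)
def fit(m,hull,z0,c0,Ds=(.04,.05,.06,.07),h=.036):
    # hull: observed silhouette polygon
    out=[]
    def mask(poly,o,k=8):
        im=np.zeros((640,640),np.uint8);cv2.fillPoly(im,[np.round((poly-o)*k*16).astype(np.int32)],1,shift=4);return im
    o=hull.mean(0)-40;A=mask(hull,o)
    for D in Ds:
        def cost(c): B=mask(sil(m,c,D,z0,h),o);return 1-(A&B).sum()/max((A|B).sum(),1)
        r=minimize(cost,c0,method='Nelder-Mead',options=dict(initial_simplex=[c0,c0+[.006,0],c0+[0,.006]],xatol=1e-4))
        out.append((r.fun,D,r.x))
    return sorted(out,key=lambda t:t[0])
def blob(f,box,thr=None):
    x0,y0,x1,y1=box;g=cv2.cvtColor(f,cv2.COLOR_RGB2GRAY)[y0:y1,x0:x1]
    k=8;g=cv2.resize(g,None,fx=k,fy=k,interpolation=cv2.INTER_CUBIC)
    if thr is None: thr,_=cv2.threshold(g,0,255,cv2.THRESH_OTSU)
    b=(g<thr).astype(np.uint8);n,l,st,_=cv2.connectedComponentsWithStats(b);i=1+st[1:,4].argmax()
    c=cv2.findContours((l==i).astype(np.uint8),0,2)[0][0]
    return (cv2.convexHull(c).reshape(-1,2)+.5)/k-.5+[x0,y0]
E
python3 - <<'E'
from h import *
f=cv2.imread('pics/side0.png')[:,:,::-1];g=cv2.imread('pics/scene0.png')[:,:,::-1]
for nm,im,boxes in(('side',f,[(375,296,410,330),(412,336,462,382),(375,374,412,412)]),('scene',g,[(210,196,240,226),(167,172,202,205),(196,146,220,172)])):
    m=mdl(nm);dr=[]
    for b in boxes:
        h=blob(im,b);dr.append((h,(0,0,255)))
        c0=onz(m,(b[0]+b[2])/2,(b[1]+b[3])/2,.03)[:2]
        r=fit(m,h,.012,c0)
        print(nm,[(round(a,3),D,x.round(4)) for a,D,x in r[:2]]);dr.append((sil(m,r[0][2],r[0][1],.012),(0,255,0)))
    if nm=='side':crop(im,370,290,470,415,6,'fs',dr)
E
```

```text
side [(np.float64(0.072), 0.05, array([ 0.571 , -0.1911])), (np.float64(0.218), 0.04, array([ 0.5714, -0.1928]))]
side [(np.float64(0.063), 0.07, array([ 0.5653, -0.3412])), (np.float64(0.156), 0.06, array([ 0.5616, -0.3443]))]
side [(np.float64(0.076), 0.04, array([ 0.4388, -0.3592])), (np.float64(0.339), 0.05, array([ 0.4395, -0.3541]))]
scene [(np.float64(0.08), 0.05, array([ 0.5753, -0.1854])), (np.float64(0.219), 0.04, array([ 0.5779, -0.1843]))]
scene [(np.float64(0.071), 0.07, array([ 0.5677, -0.3375])), (np.float64(0.152), 0.06, array([ 0.5697, -0.3344]))]
scene [(np.float64(0.119), 0.04, array([ 0.4419, -0.3546])), (np.float64(0.363), 0.05, array([ 0.4399, -0.3608]))]
```

View pics/fs.png

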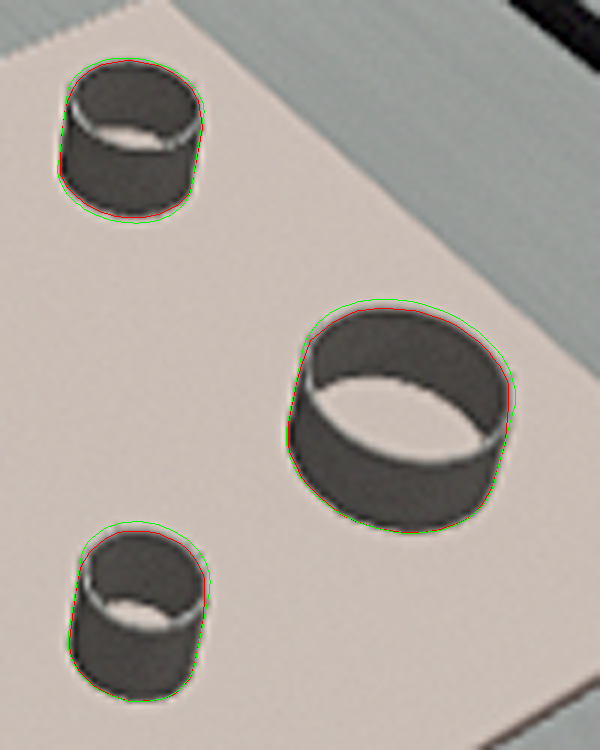

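```bash
python3 - <<'E'
from h import *
s,T=tool();print(T.round(3))
m=mdl('wrist');Rc=R.from_euler('xyz',m['attitude']).as_matrix()
print('cam in tool',(T.T@(m['eye']-s['eef_pos'])).round(4),'\n',(T.T@Rc).round(3))
a=mdl('side');b=mdl('scene')
def P(n,u,v,z): print(n,onz(a,u,v,z).round(4))
# from side crops: s1 px/4+(300,240); s2 px/4+(200,120)
c1=lambda x,y:(300+x/4-.4,240+y/4-.4); c2=lambda x,y:(200+x/4-.4,120+y/4-.4)
P('foot L',*c1(90,180),.0);P('foot R',*c1(268,185),.0);P('foot bot',*c1(180,240),.0)
P('ramekin foot',*c1(-15,300),0);P('dredger top',*c1(373,55),.084)
P('dredger footbot',*c1(360,177),0)
P('case L corner',*c2(25,512),.02);P('near corner',*c2(308,607),.02);P('R',*c2(455,430),.02);P('far',*c2(200,358),.02)
P('div centre',*c2(248,472),.014);
for n,x,y in(('red',150,495),('green',280,540),('blue',222,422),('yel',348,460)):P(n,*c2(x,y),.006)
print('scene case')
d=lambda x,y:(310+x/5-.4,200+y/5-.4)
for n,x,y,z in(('NL',132,103,.02),('NR',515,103,.02),('divc',325,222,.014),('green',232,175,.006),('red',420,172,.006),('blue',440,345,.006)):print(n,onz(b,*d(x,y),z).round(4))
E
```

```text
[[-0.     0.947 -0.321]
 [-0.001 -0.321 -0.947]
 [-1.     0.     0.001]]
cam in tool [-1.471e-01  7.250e-02 -1.000e-04] 
 [[ 0.    -0.27   0.963]
 [-0.001 -0.963 -0.27 ]
 [ 1.    -0.001 -0.   ]]
foot L [ 0.5093 -0.0022 -0.    ]
foot R [ 0.6021 -0.0613  0.    ]
foot bot [ 0.5263 -0.0758  0.    ]
ramekin foot [ 0.4004 -0.0619  0.    ]
dredger top [ 0.6644 -0.0721  0.084 ]
dredger footbot [ 0.6566 -0.084  -0.    ]
case L corner [0.3103 0.2595 0.02  ]
near corner [0.4251 0.0778 0.02  ]
R [0.6089 0.2032 0.02  ]
far [0.4943 0.3801 0.02  ]
div centre [0.4623 0.2364 0.014 ]
red [0.397  0.2552 0.006 ]
green [0.4503 0.1655 0.006 ]
blue [0.4793 0.3131 0.006 ]
yel [0.5348 0.2256 0.006 ]
scene case
NL [0.4326 0.0962 0.02  ]
NR [0.3189 0.2765 0.02  ]
divc [0.4437 0.2253 0.014 ]
green [0.4371 0.1637 0.006 ]
red [0.3799 0.2505 0.006 ]
blue [0.4768 0.3141 0.006 ]
```

jog_arm(motion=[{"dx": -0.163,"dy": 0.346,"dz": 0.294,"twist": 0},{"dx": -0.163,"dy": 0.346,"dz": 0.294,"twist": 0},{"dx": -0.163,"dy": 0.346,"dz": 0.294,"twist": 0},{"dx": -0.163,"dy": 0.346,"dz": 0.294,"twist": 0},{"dx": -0.163,"dy": 0.346,"dz": 0.294,"twist": 0},{"dx": -0.163,"dy": 0.346,"dz": 0.294,"twist": 0},{"dx": -0.163,"dy": 0.346,"dz": 0.294,"twist": 0},{"dx": -0.163,"dy": 0.346,"dz": 0.294,"twist": 0},{"dx": -0.163,"dy": 0.346,"dz": 0.294,"twist": 0},{"dx": -0.163,"dy": 0.346,"dz": 0.294,"twist": 0},{"dx": -0.163,"dy": 0.346,"dz": 0.294,"twist": 0},{"dx": -0.163,"dy": 0.346,"dz": 0.294,"twist": 0},{"dx": -0.163,"dy": 0.346,"dz": 0.294,"twist": 0}], gripper=0.0876)

```text
t: 1.23
eef_pos: [0.4519, 0.2466, 0.4029]
ee_rot: [2.394, 1.568, 0.493]
force: [-1.0, -0.6, 0.6]
width: 0.0875
```

```bash
cat >> h.py <<'E'
import pickle
def look(name,tag):
    m=arm.camera_model(name);f=arm.grab_frame(name);pickle.dump(m,open(f'pics/{tag}.pkl','wb'));cv2.imwrite(f'pics/{tag}.png',f[:,:,::-1]);return m,f
def load(tag): return pickle.load(open(f'pics/{tag}.pkl','rb')),cv2.imread(f'pics/{tag}.png')[:,:,::-1]
def go(x,y,z,yaw=None):
    """shift in tool axes to a world TCP; yaw = direction of tool y (deg)"""
    s,T=tool();d=T.T@(np.array([x,y,z])-s['eef_pos']);psi=np.degrees(np.arctan2(T[1,1],T[0,1]))
    print('t',round(s['t'],2),'pos',s['eef_pos'].round(4),'psi',psi.round(2),'delta dx,dy,dz',d.round(4),'' if yaw is None else 'twist %.1f'%(-((yaw-psi+180)%360-180)),'w',round(s['width'],4))
E
python3 - <<'E'
from h import *
look('wrist','w1');go(.43,-.25,.25,0)
E
```

```text
t 1.28 pos [0.451  0.248  0.4016] psi -18.92 delta dx,dy,dz [0.1509 0.1414 0.4782] twist -18.9 w 0.0879
```

View pics/w1.png

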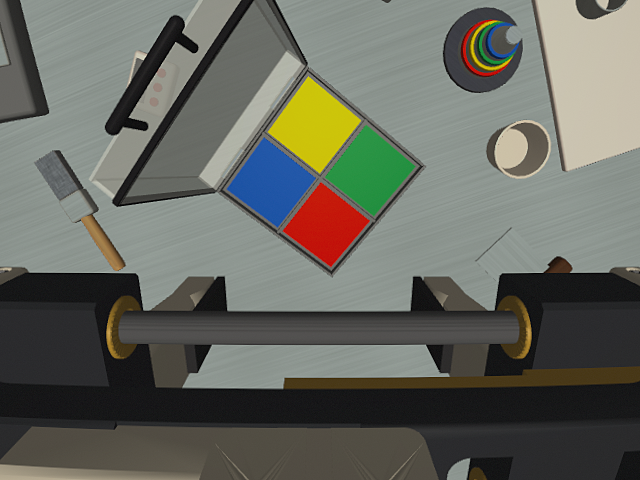

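The case is fully visible: blue (270,182), yellow (314,124), red (326,226), green (373,170). The cone is at (483,50) and the ramekin at (519,150).

```bash
python3 - <<'E'
from h import *
m,f=load('w1')
hsv=cv2.cvtColor(np.ascontiguousarray(f),cv2.COLOR_RGB2HSV)
C={}
for n,lo,hi in(('red',0,8),('yellow',22,36),('green',50,85),('blue',100,125)):
    b=cv2.inRange(hsv,(lo,140,60),(hi,255,255));b[:,440:]=0;b[270:]=0
    k,l,st,ce=cv2.connectedComponentsWithStats(b);i=1+st[1:,4].argmax()
    c=cv2.findContours((l==i).astype(np.uint8),0,2)[0][0].reshape(-1,2)
    q=cv2.minAreaRect(np.array([onz(m,*p,.006)[:2]*1000 for p in c],np.float32))
    C[n]=np.array(q[0])/1000;print(n,np.round(q[0],1),np.round(q[1],1),round(q[2],1))
print('centre',np.mean(list(C.values()),0))
for a,b in(('red','blue'),('green','yellow'),('red','green'),('blue','yellow')):
    d=C[b]-C[a];print(a,b,np.linalg.norm(d).round(4),np.degrees(np.arctan2(d[1],d[0])).round(2))
crop(f,430,0,580,190,4,'w1c')
for n,u,v,z in(('h1',182,20,.27),('h2',112,130,.27),('ram',520,148,.045)):print(n,onz(m,u,v,z).round(3))
E
```

```text
red [391.3 257. ] [96.  95.9] 32.8
yellow [536.5 225.8] [96.1 96.1] 32.8
green [448.3 168.9] [95.3 95.4] 32.8
blue [479.6 314. ] [95.6 95.5] 32.7
centre [0.46393012 0.2414455 ]
red blue 0.105 32.87
green yellow 0.1049 32.82
red green 0.1049 -57.11
blue yellow 0.105 -57.18
h1 [0.627 0.288 0.27 ]
h2 [0.576 0.369 0.27 ]
ram [ 0.418 -0.032  0.045]
```

View pics/w1c.png

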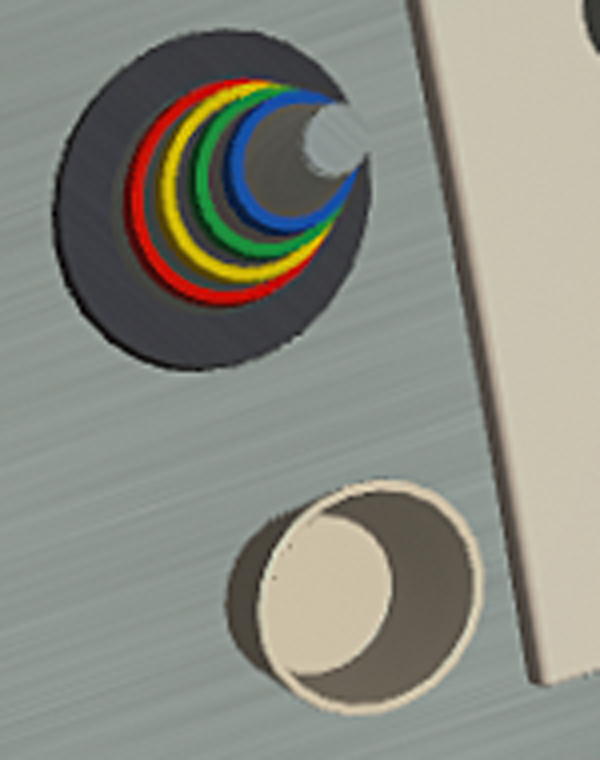

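jog_arm(motion=[{"dx": 0.151,"dy": 0.141,"dz": 0.478,"twist": -19},{"dx": 0.151,"dy": 0.141,"dz": 0.478,"twist": -19},{"dx": 0.151,"dy": 0.141,"dz": 0.478,"twist": -19},{"dx": 0.151,"dy": 0.141,"dz": 0.478,"twist": -19},{"dx": 0.151,"dy": 0.141,"dz": 0.478,"twist": -19},{"dx": 0.151,"dy": 0.141,"dz": 0.478,"twist": -19},{"dx": 0.151,"dy": 0.141,"dz": 0.478,"twist": -19},{"dx": 0.151,"dy": 0.141,"dz": 0.478,"twist": -19},{"dx": 0.151,"dy": 0.141,"dz": 0.478,"twist": -19},{"dx": 0.151,"dy": 0.141,"dz": 0.478,"twist": -19},{"dx": 0.151,"dy": 0.141,"dz": 0.478,"twist": -19},{"dx": 0.151,"dy": 0.141,"dz": 0.478,"twist": -19},{"dx": 0.151,"dy": 0.141,"dz": 0.478,"twist": -19},{"dx": 0.151,"dy": 0.141,"dz": 0.478,"twist": -19},{"dx": 0.151,"dy": 0.141,"dz": 0.478,"twist": -19}])

```text
t: 2.53
eef_pos: [0.4295, -0.2485, 0.2482]
ee_rot: [-1.841, 1.568, 2.874]
force: [-0.0, -0.1, 0.2]
width: 0.0873
```

```bash
python3 - <<'E'
from h import *
look('wrist','w2');go(.44,-.357,.25,0)
E
```

```text
t 2.58 pos [ 0.4299 -0.2479  0.2489] psi 0.24 delta dx,dy,dz [-0.0012  0.0096  0.1092] twist 0.2 w 0.0874
```

View pics/w2.png

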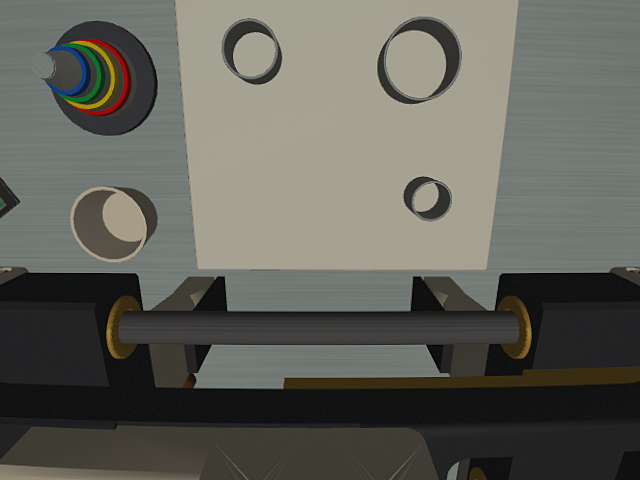

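```bash
python3 - <<'E'
from h import *
m1,f1=load('w1');m,f=load('w2')
print('tip',onz(m1,430+337/4-.4,140/4-.4,.092),onz(m,42.5,66,.092))
dr=[]
for b in((210,8,295,95),(368,6,475,113),(395,165,462,232)):
    h=blob(f,b);c0=onz(m,(b[0]+b[2])/2,(b[1]+b[3])/2,.03)[:2]
    r=fit(m,h,.012,c0);print([(round(a,3),D,x.round(4)) for a,D,x in r[:2]])
    dr.append((h,(0,0,255)));dr.append((sil(m,r[0][2],r[0][1],.012),(0,255,0)))
crop(f,200,0,500,240,2.6,'w2f',dr)
# cone: fit coloured pixels of red band outer: radial distance of red px on plane z=.023 
from scipy.optimize import least_squares
for mm,ff in((m1,f1),(m,f)):
    hsv=cv2.cvtColor(np.ascontiguousarray(ff),cv2.COLOR_RGB2HSV)
    res=[]
    for n,lo,hi,rad,z in(('red',0,8,.035,.024),('yellow',22,36,.03,.038),('green',50,85,.025,.052),('blue',100,125,.02,.066)):
        b=cv2.inRange(hsv,(lo,120,50),(hi,255,255));x=(430,580) if mm is m1 else (20,165)
        w=np.zeros_like(b);w[0:140,x[0]:x[1]]=b[0:140,x[0]:x[1]]
        ys,xs=np.nonzero(w);P=np.array([onz(mm,u,v,z)[:2] for u,v in zip(xs,ys)])
        # inner edge of the band ring = shoulder edge at radius rad; use convex hull outer pts minus band
        hp=cv2.convexHull(np.c_[xs,ys].astype(np.int32)).reshape(-1,2);H=np.array([onz(mm,u,v,z)[:2] for u,v in hp])
        q=least_squares(lambda p:np.hypot(*(H-p[:2]).T)-p[2],[*P.mean(0),rad],loss='soft_l1',f_scale=.001)
        res.append(q.x);print(n,q.x.round(4))
E
```

```text
tip [ 0.55692473 -0.02818213  0.092     ] [ 0.55711345 -0.02918193  0.092     ]
[(np.float64(0.059), 0.05, array([ 0.5736, -0.1882])), (np.float64(0.274), 0.04, array([ 0.5781, -0.1858]))]
[(np.float64(0.173), 0.07, array([ 0.5658, -0.3382])), (np.float64(0.207), 0.06, array([ 0.5701, -0.342 ]))]
[(np.float64(0.504), 0.04, array([ 0.4401, -0.3557])), (np.float64(0.652), 0.05, array([ 0.4396, -0.3504]))]
red [ 0.5567 -0.0261  0.0354]
yellow [ 0.5568 -0.0263  0.0304]
green [ 0.557  -0.0265  0.0252]
blue [ 0.5569 -0.0271  0.0208]
red [ 0.5571 -0.0314  0.0356]
yellow [ 0.5572 -0.0313  0.0307]
green [ 0.5577 -0.0301  0.0253]
blue [ 0.558  -0.0313  0.0214]
```

View pics/w2f.png

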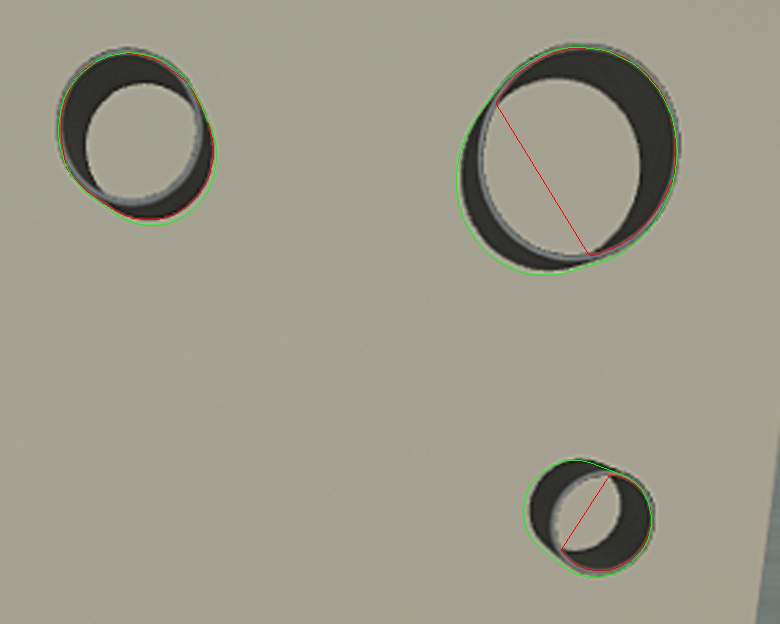

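jog_arm(motion=[{"dx": 0.1,"dy": 0.01,"dz": 0.107,"twist": 0},{"dx": 0.1,"dy": 0.01,"dz": 0.107,"twist": 0},{"dx": 0.1,"dy": 0.01,"dz": 0.107,"twist": 0},{"dx": 0.1,"dy": 0.01,"dz": 0.107,"twist": 0},{"dx": 0.1,"dy": 0.01,"dz": 0.107,"twist": 0}])

```text
t: 3.0
eef_pos: [0.4398, -0.3551, 0.1457]
ee_rot: [-2.002, 1.565, 2.715]
force: [-0.6, -0.3, -0.1]
width: 0.0879
```

```bash
python3 - <<'E'
from h import *
look('wrist','w3');go(.44,-.3555,.028,0)
m,f=load('w3');print(proj(m,[[.44,-.3555,.048]]))
E
```

```text
t 3.05 pos [ 0.4403 -0.3545  0.1475] psi 0.27 delta dx,dy,dz [1.195e-01 1.000e-04 1.100e-03] twist 0.3 w 0.0877
[[319.71499052 241.42227621]]
```

View pics/w3.png

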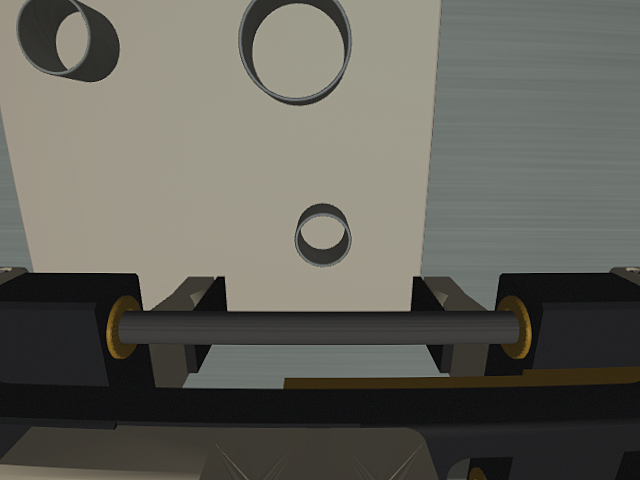

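Ring centre in the image is (323,238), against (320,241) predicted, so I'm correcting by 2 mm.

jog_arm(motion=[{"dx": 0.04,"dy": 0.002,"dz": 0.003},{"dx": 0.08,"dy": 0.002,"dz": 0.003},{"dx": 0.11,"dy": 0.002,"dz": 0.003},{"dx": 0.119,"dy": 0.002,"dz": 0.003},{"dx": 0.119,"dy": 0.002,"dz": 0.003},{"dx": 0.119,"dy": 0.002,"dz": 0.003}])

```text
invalid input
```

jog_arm(motion=[{"dx": 0},{"dx": 0},{"dx": 0},{"dx": 0},{"dx": 0},{"dx": 0},{"dx": 0},{"dx": 0}], gripper=0.03, newtons=20)

```text
invalid input
```

jog_arm(motion=[{"dx": -0.03},{"dx": -0.07},{"dx": -0.11},{"dx": -0.14},{"dx": -0.14},{"dx": -0.14}])

```text
invalid input
```

```bash
python3 - <<'E'
from h import *
look('wrist','w4');look('side','s4');go(.557,-.029,.17,0)
E
```

```text
t 3.15 pos [ 0.4414 -0.3541  0.1501] psi 0.35 delta dx,dy,dz [-0.0199  0.1176 -0.3244] twist 0.4 w 0.0874
```

View pics/w4.png

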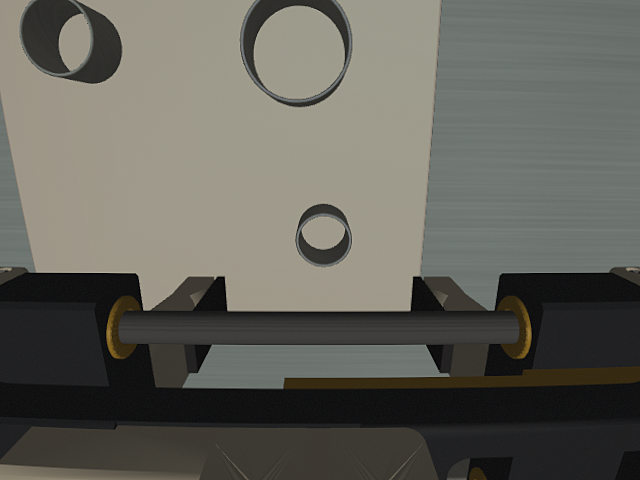

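View pics/s4.png

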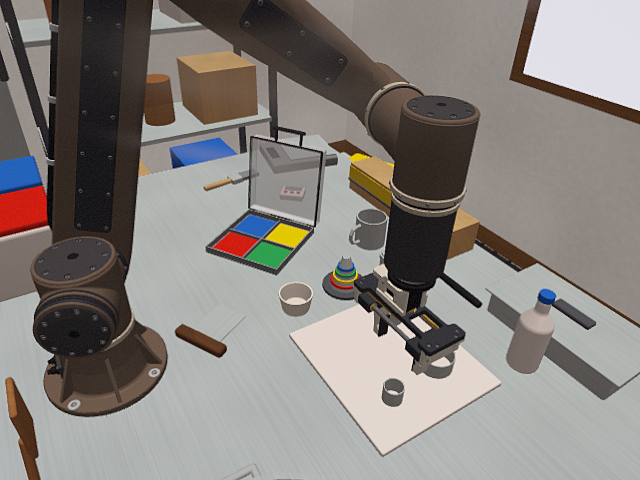

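Every row needs all four keys, so I'm re-sending.

jog_arm(motion=[{"dx": 0.04,"dy": 0.002,"dz": 0.003,"twist": 0},{"dx": 0.08,"dy": 0.002,"dz": 0.003,"twist": 0},{"dx": 0.11,"dy": 0.002,"dz": 0.003,"twist": 0},{"dx": 0.12,"dy": 0.002,"dz": 0.003,"twist": 0},{"dx": 0.12,"dy": 0.002,"dz": 0.003,"twist": 0},{"dx": 0.12,"dy": 0.002,"dz": 0.003,"twist": 0}])

```text
t: 3.65
eef_pos: [0.444, -0.3579, 0.0312]
ee_rot: [0.948, 1.569, -0.616]
force: [-0.1, -0.2, 0.6]
width: 0.0875
```

jog_arm(motion=[{"dx": 0,"dy": 0,"dz": 0,"twist": 0},{"dx": 0,"dy": 0,"dz": 0,"twist": 0},{"dx": 0,"dy": 0,"dz": 0,"twist": 0},{"dx": 0,"dy": 0,"dz": 0,"twist": 0},{"dx": 0,"dy": 0,"dz": 0,"twist": 0},{"dx": 0,"dy": 0,"dz": 0,"twist": 0},{"dx": 0,"dy": 0,"dz": 0,"twist": 0},{"dx": 0,"dy": 0,"dz": 0,"twist": 0}], gripper=0.03, newtons=20)

```text
t: 4.32
eef_pos: [0.4426, -0.3582, 0.0296]
ee_rot: [-1.022, 1.571, -2.588]
force: [0.7, -0.5, 1.2]
width: 0.0398
```

jog_arm(motion=[{"dx": -0.03,"dy": 0,"dz": 0,"twist": 0},{"dx": -0.07,"dy": 0,"dz": 0,"twist": 0},{"dx": -0.11,"dy": 0,"dz": 0,"twist": 0},{"dx": -0.14,"dy": 0.03,"dz": -0.04,"twist": 0},{"dx": -0.15,"dy": 0.06,"dz": -0.08,"twist": 0},{"dx": -0.15,"dy": 0.06,"dz": -0.12,"twist": 0},{"dx": -0.15,"dy": 0.06,"dz": -0.16,"twist": 0},{"dx": -0.15,"dy": 0.06,"dz": -0.2,"twist": 0},{"dx": -0.15,"dy": 0.06,"dz": -0.24,"twist": 0},{"dx": -0.15,"dy": 0.06,"dz": -0.28,"twist": 0},{"dx": -0.15,"dy": 0.06,"dz": -0.329,"twist": 0},{"dx": -0.15,"dy": 0.06,"dz": -0.329,"twist": 0},{"dx": -0.15,"dy": 0.06,"dz": -0.329,"twist": 0}])

```text
t: 5.4
eef_pos: [0.5011, -0.0254, 0.1797]
ee_rot: [2.29, 1.57, 0.728]
force: [-0.1, 0.6, -1.0]
width: 0.0399
```

```bash
python3 - <<'E'
from h import *
m,f=look('wrist','w5');go(.557,-.029,.17,0);crop(f,220,20,440,240,3,'w5c')
E
```

```text
t 5.45 pos [ 0.501  -0.0269  0.1796] psi 0.48 delta dx,dy,dz [0.0097 0.056  0.0025] twist 0.5 w 0.0397
```

View pics/w5.png

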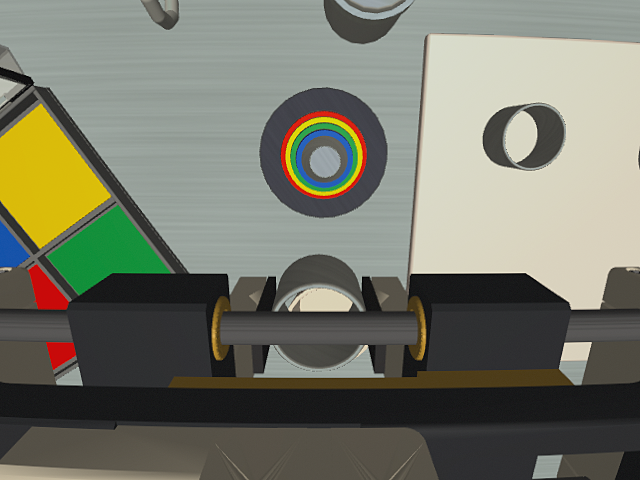

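```bash
cat >> h.py <<'E'
from scipy.optimize import least_squares
def cone(m,f,box):
    hsv=cv2.cvtColor(np.ascontiguousarray(f),cv2.COLOR_RGB2HSV);x0,y0,x1,y1=box;out=[]
    for n,lo,hi,rad,z in(('red',0,8,.035,.024),('yellow',22,36,.03,.038),('green',50,85,.025,.052),('blue',100,125,.02,.066)):
        b=cv2.inRange(hsv,(lo,120,50),(hi,255,255));w=np.zeros_like(b);w[y0:y1,x0:x1]=b[y0:y1,x0:x1]
        ys,xs=np.nonzero(w)
        if len(xs)<20: continue
        hp=cv2.convexHull(np.c_[xs,ys].astype(np.int32)).reshape(-1,2);H=np.array([onz(m,u,v,z)[:2] for u,v in hp])
        q=least_squares(lambda p:np.hypot(*(H-p[:2]).T)-p[2],[*H.mean(0),rad],loss='soft_l1',f_scale=.001);out.append(q.x);print(n,q.x.round(4))
    return out
E
python3 - <<'E'
from h import *
m,f=load('w5');cone(m,f,(255,80,395,225));print('tip',onz(m,325,161,.092))
crop(f,250,230,400,390,5,'w5r')
E
```

```text
red [ 0.5578 -0.0286  0.0351]
yellow [ 0.5578 -0.0286  0.0299]
green [ 0.5578 -0.0285  0.0248]
blue [ 0.5578 -0.0285  0.02  ]
tip [ 0.55796028 -0.02882452  0.092     ]
```

View pics/w5r.png

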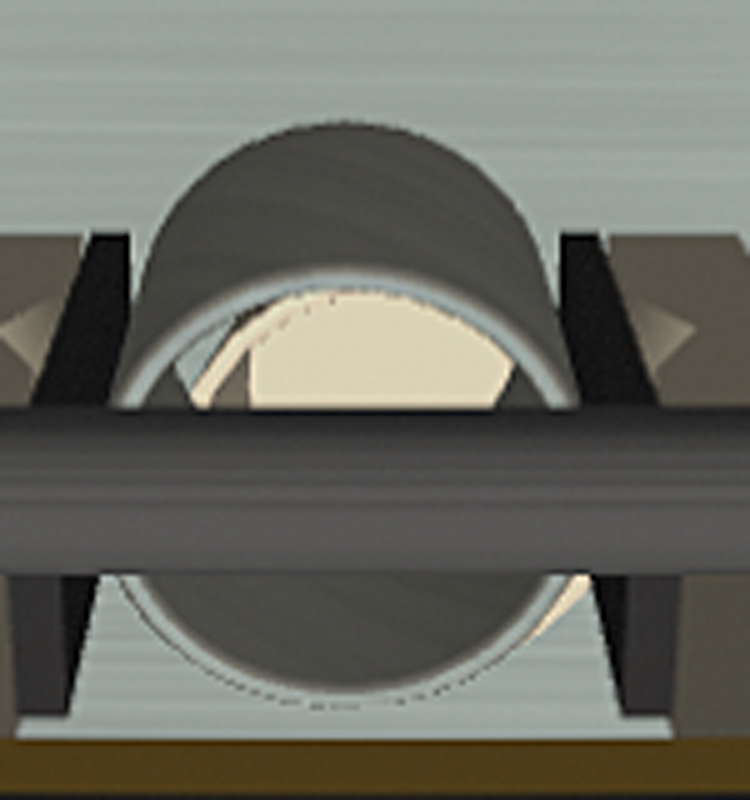

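```bash
python3 - <<'E'
from h import *
m,f=load('w5');s=arm.get_state();z=s['eef_pos'][2]+.018
for v in(250,):
  a=onz(m,250+348/5-.4,230+268/5-.4,z);b=onz(m,250+348/5-.4,230+705/5-.4,z);print(a,b,(a+b)/2,np.linalg.norm(a-b))
a=onz(m,250+348/5-.4,230+122/5-.4,z-.036);print(a-[.02,0,0])
print(s['eef_pos'],s['q'])
E
```

```text
[ 0.51904059 -0.02532714  0.19764726] [ 0.47997911 -0.025642    0.19764726] [ 0.49950985 -0.02548457  0.19764726] 0.039062752143253804
[ 0.49890327 -0.02537204  0.16164726]
[ 0.50099993 -0.02693446  0.17964726] [ 3.38452025e-01  1.21127757e-01 -4.46581851e-01 -1.54703246e-04
 -1.00286493e+00  1.24080555e+00]
```

jog_arm(motion=[{"dx": 0.0,"dy": 0.03,"dz": 0.003,"twist": 0},{"dx": 0.0,"dy": 0.058,"dz": 0.003,"twist": 0},{"dx": 0.0,"dy": 0.058,"dz": 0.003,"twist": 0},{"dx": 0.03,"dy": 0.058,"dz": 0.003,"twist": 0},{"dx": 0.06,"dy": 0.058,"dz": 0.003,"twist": 0},{"dx": 0.07,"dy": 0.058,"dz": 0.003,"twist": 0},{"dx": 0.08,"dy": 0.058,"dz": 0.003,"twist": 0},{"dx": 0.08,"dy": 0.058,"dz": 0.003,"twist": 0}])

```text
t: 6.12
eef_pos: [0.5582, -0.0324, 0.098]
ee_rot: [-1.292, 1.568, -2.859]
force: [0.3, -0.2, -1.1]
width: 0.0398
```

```bash
python3 - <<'E'
from h import *
m,f=look('side','s6');go(.5578,-.0286,.17,0);print(arm.get_state()['force']);crop(f,290,210,420,310,6,'s6c')
E
```

```text
t 6.17 pos [ 0.559  -0.0322  0.0995] psi 0.26 delta dx,dy,dz [-0.0705 -0.0013 -0.0035] twist 0.3 w 0.0395
[-0.07476969  0.37626098  0.42005816]
```

View pics/s6c.png

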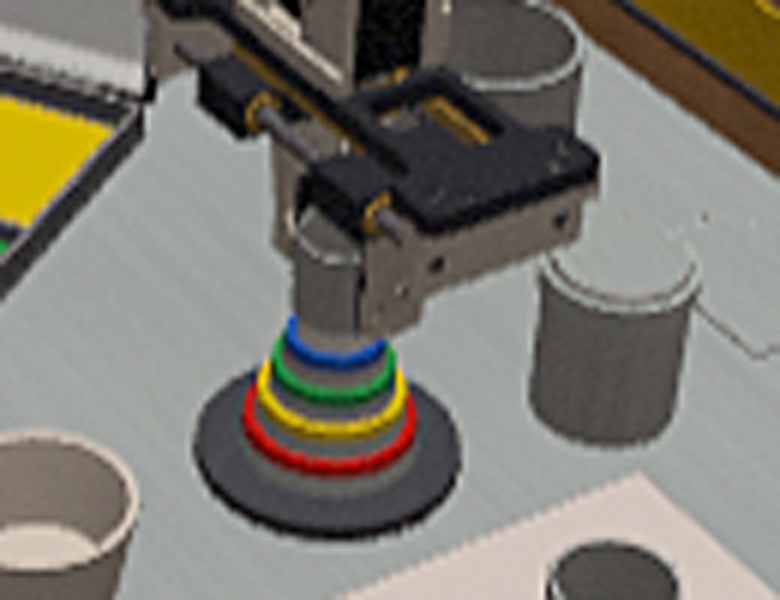

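jog_arm(motion=[{"dx": 0.006,"dy": 0,"dz": 0,"twist": 0},{"dx": 0.012,"dy": 0,"dz": 0,"twist": 0},{"dx": 0.012,"dy": 0,"dz": 0,"twist": 0}])

```text
t: 6.42
eef_pos: [0.5591, -0.0314, 0.0874]
ee_rot: [2.25, 1.57, 0.684]
force: [-0.0, 1.5, -1.3]
width: 0.0402
```

jog_arm(motion=[{"dx": 0,"dy": 0,"dz": 0,"twist": 0},{"dx": 0,"dy": 0,"dz": 0,"twist": 0},{"dx": 0,"dy": 0,"dz": 0,"twist": 0},{"dx": 0,"dy": 0,"dz": 0,"twist": 0},{"dx": 0,"dy": 0,"dz": 0,"twist": 0},{"dx": 0,"dy": 0,"dz": 0,"twist": 0}], gripper=0.0876)

```text
t: 6.92
eef_pos: [0.5591, -0.0316, 0.0877]
ee_rot: [1.642, 1.571, 0.076]
force: [-1.1, -0.7, -1.1]
width: 0.0746
```

```bash
python3 - <<'E'
from h import *
m,f=look('side','s7');go(.5578,-.0286,.17,0);print(arm.get_state()['force']);crop(f,290,210,420,310,6,'s7c')
E
```

```text
t 6.97 pos [ 0.5591 -0.0316  0.0877] psi 0.28 delta dx,dy,dz [-0.0823 -0.0013 -0.003 ] twist 0.3 w 0.0783
[-0.097325    0.29502494  0.73346892]
```

View pics/s7c.png

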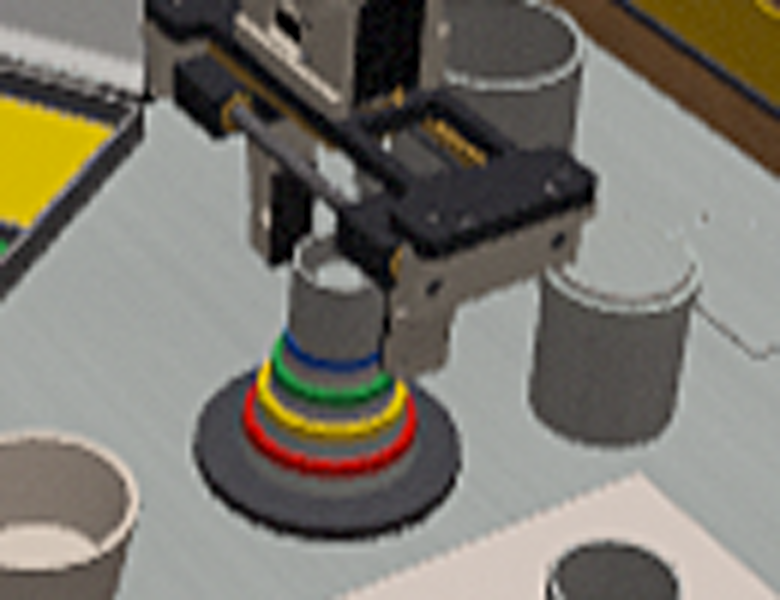

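Seated level on blue. Next is the 50.

jog_arm(motion=[{"dx": -0.04,"dy": 0,"dz": 0,"twist": 0},{"dx": -0.075,"dy": 0,"dz": 0,"twist": 0},{"dx": -0.075,"dy": 0.007,"dz": 0.04,"twist": 0},{"dx": -0.075,"dy": 0.01,"dz": 0.08,"twist": 0},{"dx": -0.065,"dy": 0.014,"dz": 0.12,"twist": 0},{"dx": -0.062,"dy": 0.014,"dz": 0.156,"twist": 0},{"dx": -0.062,"dy": 0.014,"dz": 0.156,"twist": 0},{"dx": -0.062,"dy": 0.014,"dz": 0.156,"twist": 0}])

```text
t: 7.63
eef_pos: [0.5732, -0.1895, 0.1488]
ee_rot: [-1.586, 1.57, 3.128]
force: [0.1, -0.1, 0.1]
width: 0.088
```

```bash
cat >> h.py <<'E'
def rim(m,f,box,D,z,tag,k=4):
    """fit top rim circle: find light rim? -> print predicted & save crop"""
    pass
E
python3 - <<'E'
from h import *
m,f=look('wrist','w8');go(.573,-.188,.03,0);crop(f,220,160,420,290,4,'w8c',[(proj(m,circ((.573,-.188),.025,.048)),(0,255,0))])
E
```

```text
t 7.68 pos [ 0.5734 -0.1884  0.1492] psi 0.16 delta dx,dy,dz [ 0.1192 -0.0004 -0.0004] twist 0.2 w 0.0873
```

View pics/w8c.png

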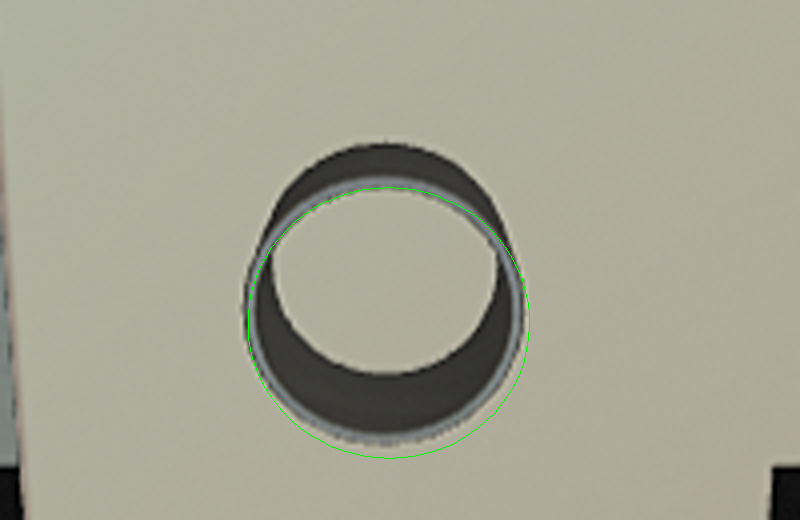

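jog_arm(motion=[{"dx": 0.04,"dy": 0.002,"dz": -0.001,"twist": 0},{"dx": 0.08,"dy": 0.002,"dz": -0.001,"twist": 0},{"dx": 0.11,"dy": 0.002,"dz": -0.001,"twist": 0},{"dx": 0.119,"dy": 0.002,"dz": -0.001,"twist": 0},{"dx": 0.119,"dy": 0.002,"dz": -0.001,"twist": 0},{"dx": 0.119,"dy": 0.002,"dz": -0.001,"twist": 0}])

```text
t: 8.18
eef_pos: [0.5767, -0.1859, 0.0316]
ee_rot: [0.776, 1.57, -0.788]
force: [0.7, -0.0, 1.1]
width: 0.0876
```

jog_arm(motion=[{"dx": 0,"dy": 0,"dz": 0,"twist": 0},{"dx": 0,"dy": 0,"dz": 0,"twist": 0},{"dx": 0,"dy": 0,"dz": 0,"twist": 0},{"dx": 0,"dy": 0,"dz": 0,"twist": 0},{"dx": 0,"dy": 0,"dz": 0,"twist": 0},{"dx": 0,"dy": 0,"dz": 0,"twist": 0},{"dx": 0,"dy": 0,"dz": 0,"twist": 0}], gripper=0.04, newtons=20)

```text
t: 8.77
eef_pos: [0.5759, -0.1867, 0.0309]
ee_rot: [1.225, 1.57, -0.341]
force: [-0.5, 0.5, 2.5]
width: 0.0498
```

jog_arm(motion=[{"dx": -0.03,"dy": 0,"dz": 0,"twist": 0},{"dx": -0.07,"dy": 0,"dz": 0,"twist": 0},{"dx": -0.11,"dy": 0,"dz": 0,"twist": 0},{"dx": -0.15,"dy": -0.03,"dz": -0.01,"twist": 0},{"dx": -0.15,"dy": -0.06,"dz": -0.04,"twist": 0},{"dx": -0.15,"dy": -0.075,"dz": -0.08,"twist": 0},{"dx": -0.15,"dy": -0.075,"dz": -0.12,"twist": 0},{"dx": -0.15,"dy": -0.075,"dz": -0.157,"twist": 0},{"dx": -0.15,"dy": -0.075,"dz": -0.157,"twist": 0},{"dx": -0.15,"dy": -0.075,"dz": -0.157,"twist": 0}])

```text
t: 9.6
eef_pos: [0.5, -0.0277, 0.1809]
ee_rot: [2.101, 1.57, 0.539]
force: [0.3, -0.0, -0.3]
width: 0.0498
```

```bash
python3 - <<'E'
from h import *
m,f=look('wrist','w9');go(.559,-.0316,.17,0);cone(m,f,(255,60,395,225));crop(f,250,230,400,390,5,'w9r')
E
```

```text
t 9.65 pos [ 0.4999 -0.0289  0.1806] psi 0.42 delta dx,dy,dz [0.0106 0.0591 0.0032] twist 0.4 w 0.0505
red [ 0.5578 -0.0286  0.0351]
yellow [ 0.5578 -0.0286  0.0299]
green [ 0.5579 -0.0285  0.0248]
blue [ 0.558  -0.0293  0.0181]
```

View pics/w9.png

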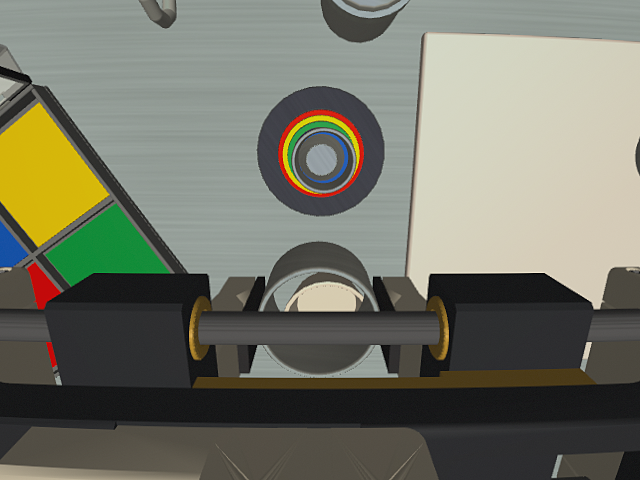

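View pics/w9r.png

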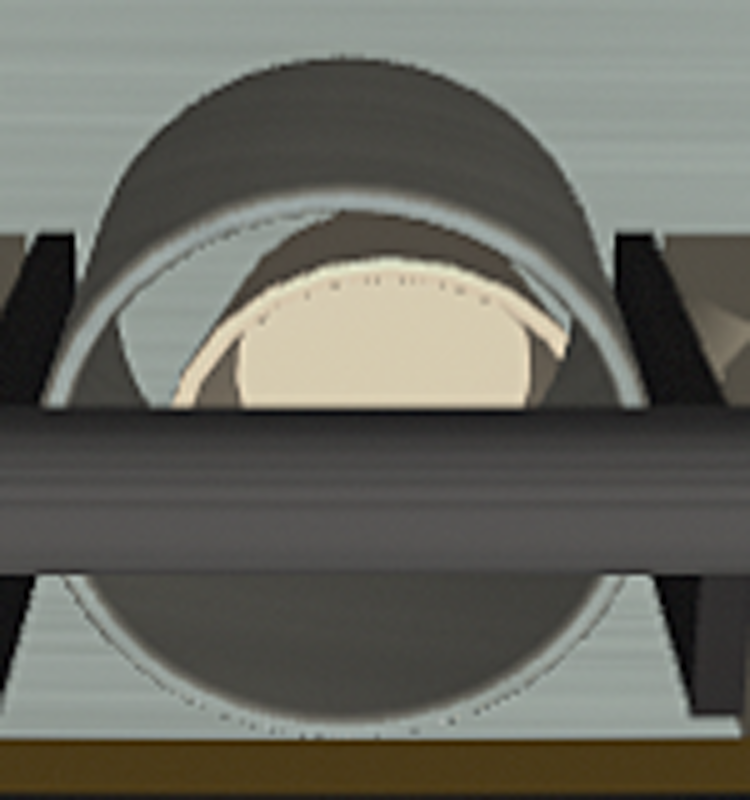

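```bash
python3 - <<'E'
from h import *
m,f=load('w9');z=.1805+.0175
a=onz(m,250+345/5-.4,230+188/5-.4,z);b=onz(m,250+345/5-.4,230+735/5-.4,z);print(a,b,(a+b)/2,np.linalg.norm(a-b))
print(onz(m,250+345/5-.4,230+57/5-.4,z-.036)-[.025,0,0])
E
```

```text
[ 0.52408228 -0.02730288  0.198     ] [ 0.47527594 -0.02769086  0.198     ] [ 0.49967911 -0.02749687  0.198     ] 0.04880788550328343
[ 0.49896415 -0.02729685  0.162     ]
```

jog_arm(motion=[{"dx": 0.0,"dy": 0.03,"dz": 0.0015,"twist": 0},{"dx": 0.0,"dy": 0.058,"dz": 0.0015,"twist": 0},{"dx": 0.0,"dy": 0.058,"dz": 0.0015,"twist": 0},{"dx": 0.0,"dy": 0.058,"dz": 0.0015,"twist": 0},{"dx": 0.03,"dy": 0.058,"dz": 0.0015,"twist": 0},{"dx": 0.055,"dy": 0.058,"dz": 0.0015,"twist": 0},{"dx": 0.075,"dy": 0.058,"dz": 0.0015,"twist": 0},{"dx": 0.09,"dy": 0.058,"dz": 0.0015,"twist": 0},{"dx": 0.1,"dy": 0.058,"dz": 0.0015,"twist": 0},{"dx": 0.107,"dy": 0.058,"dz": 0.0015,"twist": 0},{"dx": 0.107,"dy": 0.058,"dz": 0.0015,"twist": 0}])

```text
t: 10.57
eef_pos: [0.5574, -0.0315, 0.0725]
ee_rot: [-1.817, 1.57, 2.898]
force: [0.9, 2.6, -3.3]
width: 0.0506
```

jog_arm(motion=[{"dx": 0,"dy": 0,"dz": 0,"twist": 0},{"dx": 0,"dy": 0,"dz": 0,"twist": 0},{"dx": 0,"dy": 0,"dz": 0,"twist": 0},{"dx": 0,"dy": 0,"dz": 0,"twist": 0},{"dx": 0,"dy": 0,"dz": 0,"twist": 0},{"dx": 0,"dy": 0,"dz": 0,"twist": 0}], gripper=0.0876)

```text
t: 11.07
eef_pos: [0.5581, -0.0312, 0.0738]
ee_rot: [1.664, 1.57, 0.098]
force: [0.3, -0.5, -0.6]
width: 0.0836
```

```bash
python3 - <<'E'
from h import *
m,f=look('side','s10');go(.566,-.338,.15,0);print(arm.get_state()['force']);crop(f,290,210,420,310,6,'s10c')
E
```

```text
t 11.12 pos [ 0.5581 -0.0311  0.0738] psi 0.28 delta dx,dy,dz [-0.0762  0.0065  0.3069] twist 0.3 w 0.0856
[ 0.35739994 -0.00602271 -0.17981732]
```

View pics/s10c.png

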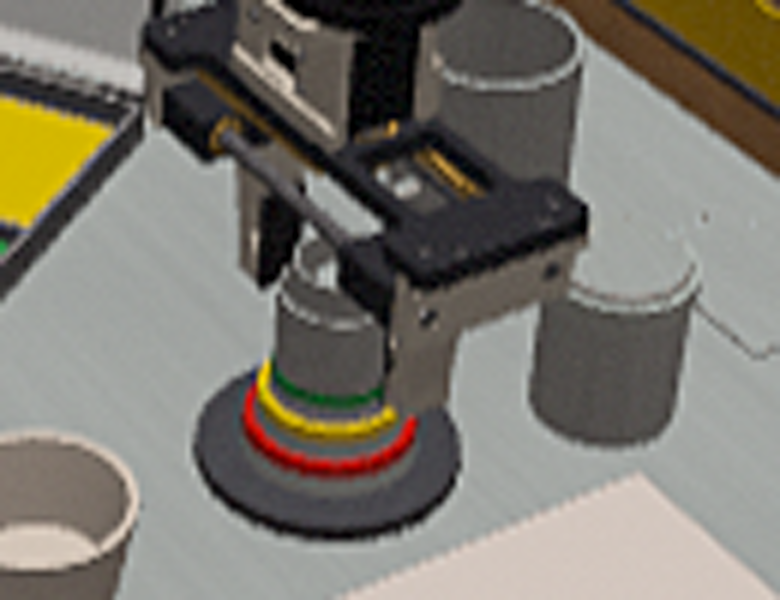

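Seated on green. Now the 70. I'll grip it 12 mm higher so the palm clears the nested 40, whose top is at 102 mm.

jog_arm(motion=[{"dx": -0.04,"dy": 0,"dz": 0,"twist": 0},{"dx": -0.08,"dy": 0,"dz": 0,"twist": 0},{"dx": -0.09,"dy": 0.006,"dz": 0.04,"twist": 0},{"dx": -0.09,"dy": 0.006,"dz": 0.08,"twist": 0},{"dx": -0.09,"dy": 0.006,"dz": 0.12,"twist": 0},{"dx": -0.08,"dy": 0.006,"dz": 0.16,"twist": 0},{"dx": -0.076,"dy": 0.006,"dz": 0.2,"twist": 0},{"dx": -0.076,"dy": 0.006,"dz": 0.24,"twist": 0},{"dx": -0.076,"dy": 0.006,"dz": 0.28,"twist": 0},{"dx": -0.076,"dy": 0.006,"dz": 0.307,"twist": 0},{"dx": -0.076,"dy": 0.006,"dz": 0.307,"twist": 0},{"dx": -0.076,"dy": 0.006,"dz": 0.307,"twist": 0}])

```text
t: 12.12
eef_pos: [0.5648, -0.3397, 0.1489]
ee_rot: [-1.875, 1.57, 2.84]
force: [0.3, -0.0, 0.6]
width: 0.0874
```

```bash
python3 - <<'E'
from h import *
m,f=look('wrist','w11');m2,f2=look('side','s11');go(.566,-.338,.042,0);crop(f,220,140,420,290,4,'w11c',[(proj(m,circ((.566,-.338),.035,.048)),(0,255,0))])
crop(f2,290,230,420,330,6,'s11c')
E
```

```text
t 12.22 pos [ 0.5653 -0.3378  0.1493] psi 0.26 delta dx,dy,dz [0.1073 0.0008 0.0003] twist 0.3 w 0.0876
```

View pics/w11c.png

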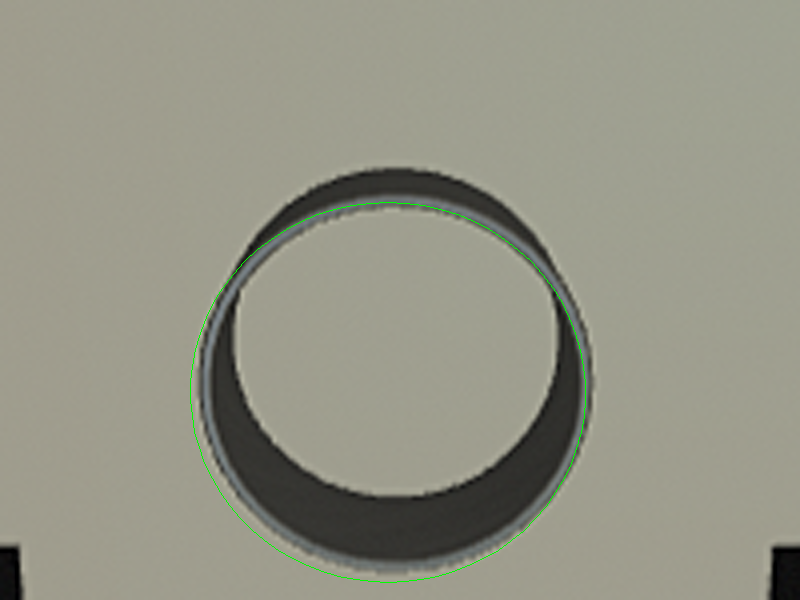

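View pics/s11c.png

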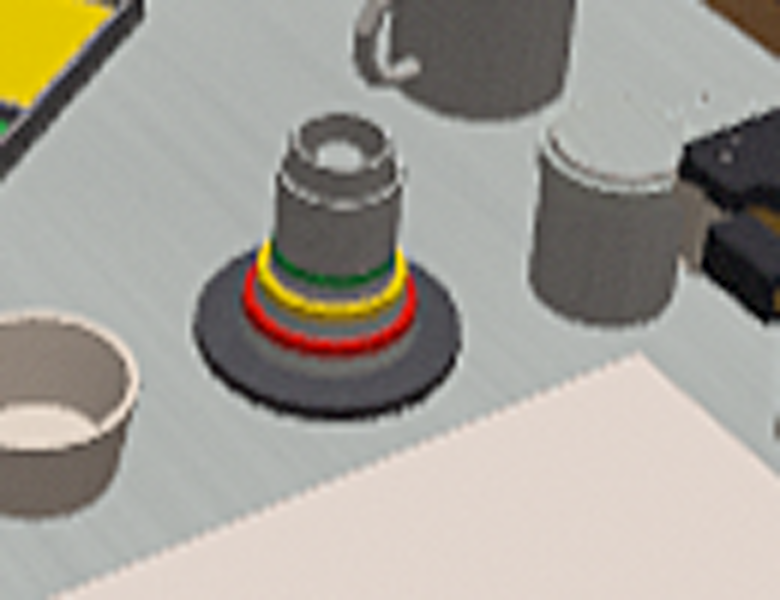

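jog_arm(motion=[{"dx": 0.04,"dy": 0.002,"dz": 0.0015,"twist": 0},{"dx": 0.07,"dy": 0.002,"dz": 0.0015,"twist": 0},{"dx": 0.09,"dy": 0.002,"dz": 0.0015,"twist": 0},{"dx": 0.107,"dy": 0.002,"dz": 0.0015,"twist": 0},{"dx": 0.107,"dy": 0.002,"dz": 0.0015,"twist": 0},{"dx": 0.107,"dy": 0.002,"dz": 0.0015,"twist": 0}])

```text
t: 12.72
eef_pos: [0.5674, -0.3383, 0.0423]
ee_rot: [-1.748, 1.569, 2.971]
force: [0.1, 0.1, 0.6]
width: 0.0874
```

jog_arm(motion=[{"dx": 0,"dy": 0,"dz": 0,"twist": 0},{"dx": 0,"dy": 0,"dz": 0,"twist": 0},{"dx": 0,"dy": 0,"dz": 0,"twist": 0},{"dx": 0,"dy": 0,"dz": 0,"twist": 0},{"dx": 0,"dy": 0,"dz": 0,"twist": 0},{"dx": 0,"dy": 0,"dz": 0,"twist": 0}], gripper=0.06, newtons=25)

```text
t: 13.22
eef_pos: [0.5684, -0.3396, 0.0441]
ee_rot: [1.273, 1.569, -0.293]
force: [-0.8, 2.2, 6.5]
width: 0.0696
```

jog_arm(motion=[{"dx": -0.03,"dy": 0,"dz": 0,"twist": 0},{"dx": -0.07,"dy": 0,"dz": 0,"twist": 0},{"dx": -0.11,"dy": 0,"dz": 0,"twist": 0},{"dx": -0.14,"dy": -0.03,"dz": -0.03,"twist": 0},{"dx": -0.14,"dy": -0.05,"dz": -0.06,"twist": 0},{"dx": -0.14,"dy": -0.067,"dz": -0.1,"twist": 0},{"dx": -0.14,"dy": -0.067,"dz": -0.14,"twist": 0},{"dx": -0.14,"dy": -0.067,"dz": -0.18,"twist": 0},{"dx": -0.14,"dy": -0.067,"dz": -0.22,"twist": 0},{"dx": -0.14,"dy": -0.067,"dz": -0.26,"twist": 0},{"dx": -0.14,"dy": -0.067,"dz": -0.31,"twist": 0},{"dx": -0.14,"dy": -0.067,"dz": -0.31,"twist": 0},{"dx": -0.14,"dy": -0.067,"dz": -0.31,"twist": 0}])

```text
t: 14.3
eef_pos: [0.4991, -0.0273, 0.183]
ee_rot: [2.123, 1.57, 0.561]
force: [0.0, -1.3, -0.6]
width: 0.0693
```

```bash
python3 - <<'E'
from h import *
m,f=look('wrist','w12');go(.559,-.0316,.17,0);cone(m,f,(255,60,395,225));crop(f,240,220,400,390,4.5,'w12r')
E
```

```text
t 14.35 pos [ 0.4989 -0.0287  0.1829] psi 0.44 delta dx,dy,dz [0.0129 0.06   0.0034] twist 0.4 w 0.07
red [ 0.5578 -0.0286  0.0351]
yellow [ 0.558  -0.0285  0.0297]
green [ 0.5578 -0.0294  0.0223]
blue [ 0.5582 -0.0287  0.0187]
```

View pics/w12.png

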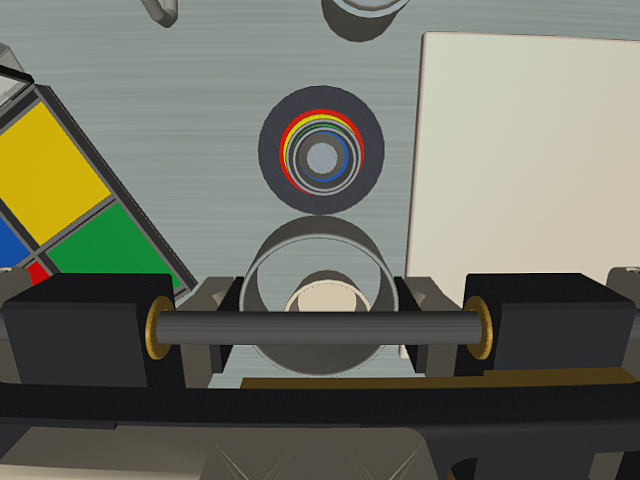

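View pics/w12r.png

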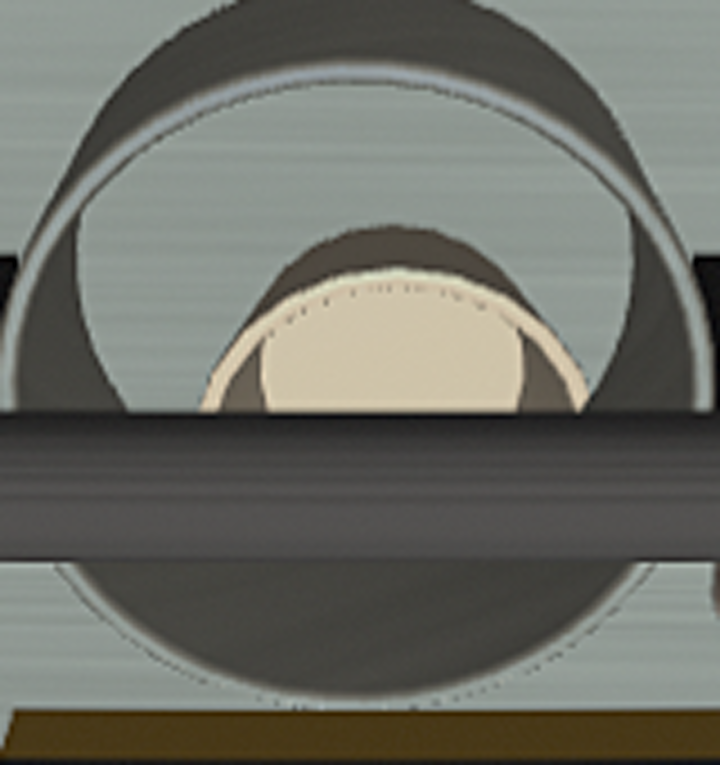

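```bash
python3 - <<'E'
from h import *
m,f=load('w12');z=.188
u=240+358/4.5-.4
a=onz(m,u,220+61/4.5-.4,z);b=onz(m,u,220+710/4.5-.4,z);print(a,b,(a+b)/2,np.linalg.norm(a-b))
print(onz(m,u,214.8,z-.036)-[.035,0,0])
E
```

```text
[ 0.53332643 -0.02708114  0.188     ] [ 0.46491922 -0.02763102  0.188     ] [ 0.49912282 -0.02735608  0.188     ] 0.06840941315658798
[ 0.49818729 -0.02712046  0.152     ]
```

jog_arm(motion=[{"dx": 0.0,"dy": 0.03,"dz": 0.0015,"twist": 0},{"dx": 0.0,"dy": 0.059,"dz": 0.0015,"twist": 0},{"dx": 0.0,"dy": 0.059,"dz": 0.0015,"twist": 0},{"dx": 0.0,"dy": 0.059,"dz": 0.0015,"twist": 0},{"dx": 0.03,"dy": 0.059,"dz": 0.0015,"twist": 0},{"dx": 0.055,"dy": 0.059,"dz": 0.0015,"twist": 0},{"dx": 0.075,"dy": 0.059,"dz": 0.0015,"twist": 0},{"dx": 0.09,"dy": 0.059,"dz": 0.0015,"twist": 0},{"dx": 0.105,"dy": 0.059,"dz": 0.0015,"twist": 0},{"dx": 0.115,"dy": 0.059,"dz": 0.0015,"twist": 0},{"dx": 0.124,"dy": 0.059,"dz": 0.0015,"twist": 0},{"dx": 0.124,"dy": 0.059,"dz": 0.0015,"twist": 0}])

```text
t: 15.35
eef_pos: [0.5568, -0.0321, 0.0574]
ee_rot: [-1.454, 1.569, -3.021]
force: [-1.0, 0.1, -1.0]
width: 0.0702
```

```bash
python3 - <<'E'
from h import *
m,f=look('side','s13');go(.558,-.031,.06,0);print(arm.get_state()['force']);crop(f,290,210,420,310,6,'s13c')
E
```

```text
t 15.4 pos [ 0.5572 -0.0319  0.0582] psi 0.21 delta dx,dy,dz [-0.0018  0.0008 -0.0009] twist 0.2 w 0.0703
[ 0.36810584 -0.59240804 -1.47328001]
```

View pics/s13c.png

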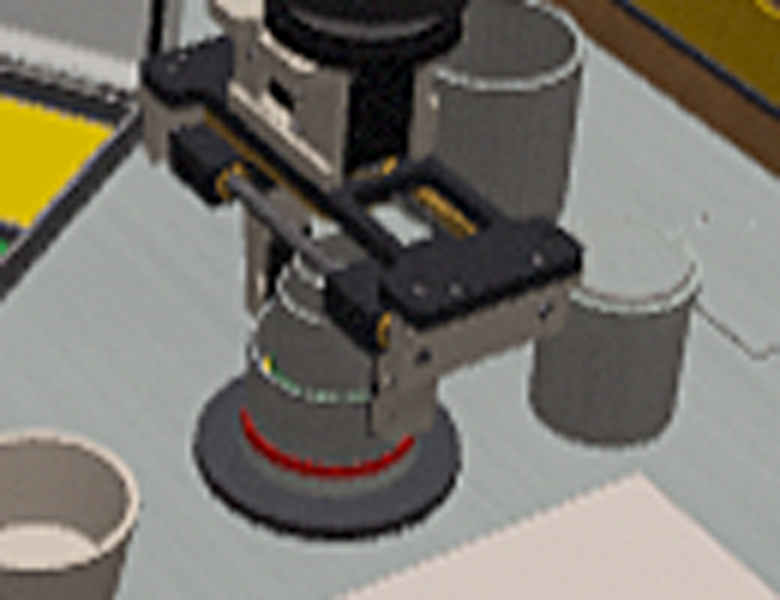

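jog_arm(motion=[{"dx": 0,"dy": 0,"dz": 0,"twist": 0},{"dx": 0,"dy": 0,"dz": 0,"twist": 0},{"dx": 0,"dy": 0,"dz": 0,"twist": 0},{"dx": 0,"dy": 0,"dz": 0,"twist": 0},{"dx": 0,"dy": 0,"dz": 0,"twist": 0}], gripper=0.0876)

```text
t: 15.82
eef_pos: [0.5583, -0.031, 0.059]
ee_rot: [1.827, 1.57, 0.261]
force: [-0.2, -0.6, -0.2]
width: 0.0876
```

jog_arm(motion=[{"dx": -0.03,"dy": 0,"dz": 0,"twist": 0},{"dx": -0.06,"dy": 0,"dz": 0,"twist": 0},{"dx": -0.1,"dy": 0,"dz": 0,"twist": 0},{"dx": -0.14,"dy": -0.03,"dz": 0,"twist": 0},{"dx": -0.14,"dy": -0.06,"dz": 0,"twist": 0},{"dx": -0.14,"dy": -0.06,"dz": 0,"twist": 0},{"dx": -0.14,"dy": -0.06,"dz": 0,"twist": 0}])

```text
t: 16.4
eef_pos: [0.4973, -0.0313, 0.2004]
ee_rot: [1.929, 1.567, 0.364]
force: [0.9, 0.1, 0.1]
width: 0.0876
```

```bash
python3 - <<'E'
from h import *
m,f=look('side','s14');crop(f,290,220,420,320,6,'s14c',[(proj(m,circ((.5578,-.0286),r,z)),(0,255,0)) for r,z in((.035,.06),(.025,.088),(.02,.102),(.035,.024))])
m,f=look('wrist','w14');crop(f,230,60,410,230,4,'w14c',[(proj(m,circ((.5578,-.0286),r,z)),(0,255,0)) for r,z in((.035,.06),(.025,.088),(.02,.102))])
go(.558,-.0305,.11,0)
E
```

```text
t 16.5 pos [ 0.4983 -0.0313  0.199 ] psi 0.29 delta dx,dy,dz [ 0.089   0.0596 -0.0005] twist 0.3 w 0.0876
```

View pics/s14c.png

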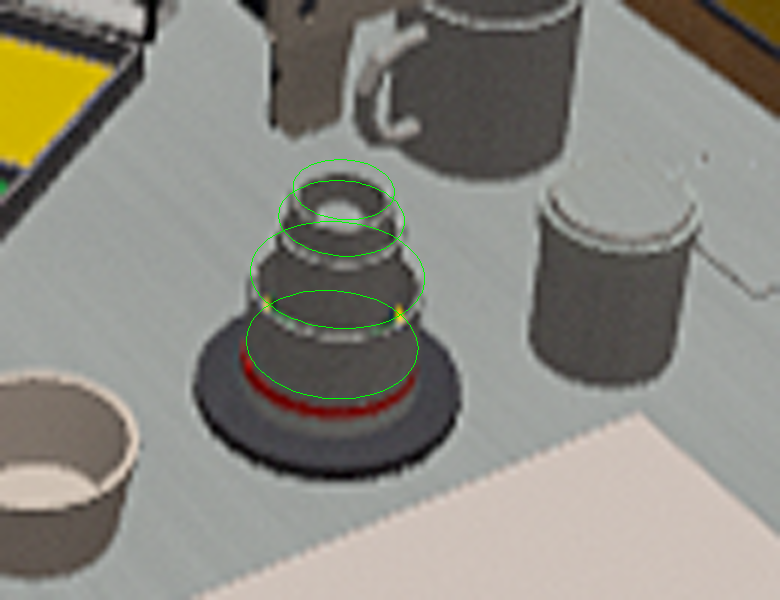

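View pics/w14c.png

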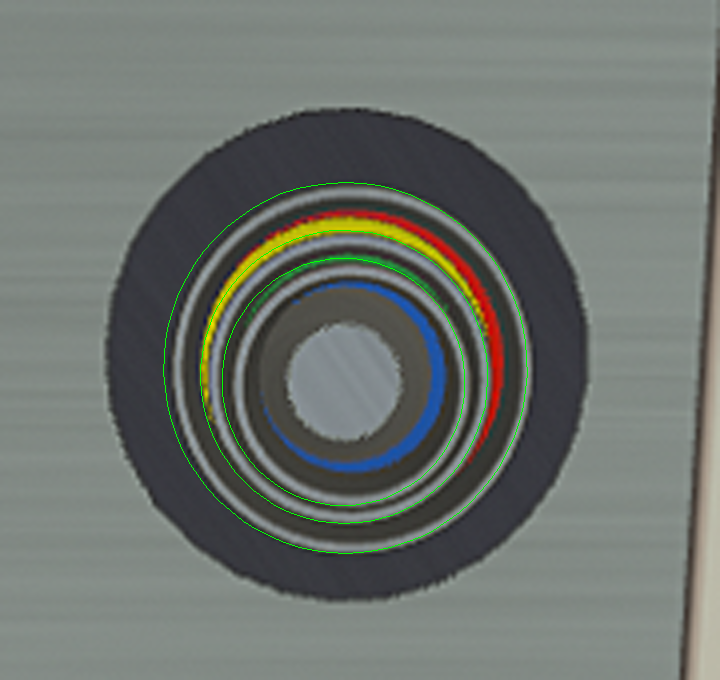

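All three are nested and level, and the yellow step is bare, so the 60 is the missing size. Now I'll take the 40 by its exposed top 14 mm.

jog_arm(motion=[{"dx": 0.0,"dy": 0.03,"dz": 0,"twist": 0},{"dx": 0.0,"dy": 0.06,"dz": 0,"twist": 0},{"dx": 0.03,"dy": 0.06,"dz": 0,"twist": 0},{"dx": 0.07,"dy": 0.06,"dz": 0,"twist": 0},{"dx": 0.09,"dy": 0.06,"dz": 0,"twist": 0},{"dx": 0.097,"dy": 0.06,"dz": 0,"twist": 0},{"dx": 0.097,"dy": 0.06,"dz": 0,"twist": 0},{"dx": 0.097,"dy": 0.06,"dz": 0,"twist": 0}])

```text
t: 17.17
eef_pos: [0.5589, -0.0312, 0.1018]
ee_rot: [-0.399, 1.57, -1.965]
force: [-0.1, -0.5, 0.9]
width: 0.0878
```

jog_arm(motion=[{"dx": 0,"dy": 0,"dz": 0,"twist": 0},{"dx": 0,"dy": 0,"dz": 0,"twist": 0},{"dx": 0,"dy": 0,"dz": 0,"twist": 0},{"dx": 0,"dy": 0,"dz": 0,"twist": 0},{"dx": 0,"dy": 0,"dz": 0,"twist": 0},{"dx": 0,"dy": 0,"dz": 0,"twist": 0},{"dx": 0,"dy": 0,"dz": 0,"twist": 0},{"dx": 0,"dy": 0,"dz": 0,"twist": 0}], gripper=0.03, newtons=30)

```text
t: 17.83
eef_pos: [0.5582, -0.0309, 0.1017]
ee_rot: [2.27, 1.57, 0.704]
force: [-1.5, 9.2, 6.7]
width: 0.0398
```

```bash
python3 - <<'E'
from h import *
m,f=look('side','s15');go(.45,.12,.2,-147.5);crop(f,290,200,420,300,6,'s15c')
E
```

```text
t 17.88 pos [ 0.5583 -0.0307  0.1018] psi 0.28 delta dx,dy,dz [-0.0982 -0.1075 -0.1512] twist 147.8 w 0.039
```

View pics/s15c.png

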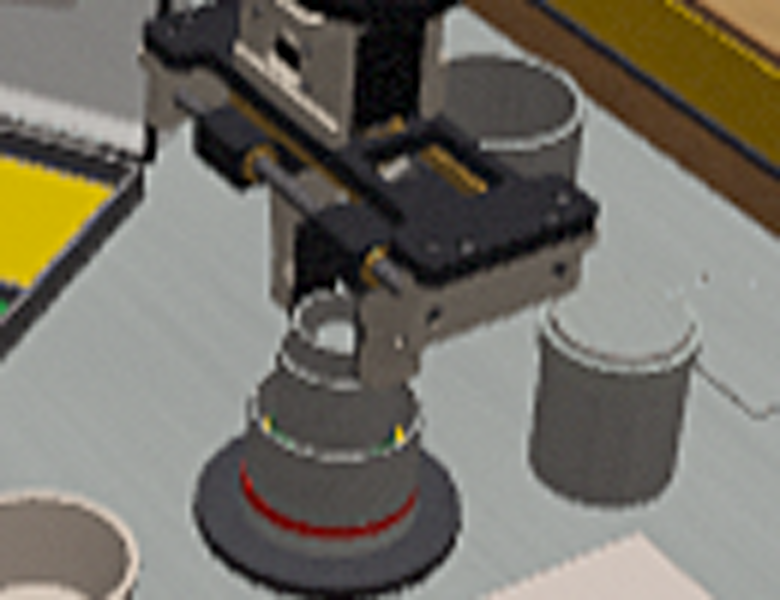

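jog_arm(motion=[{"dx": 0,"dy": 0,"dz": -0.001,"twist": 0},{"dx": -0.01,"dy": 0,"dz": -0.0015,"twist": 0},{"dx": -0.025,"dy": 0,"dz": -0.0015,"twist": 0},{"dx": -0.045,"dy": 0,"dz": -0.0015,"twist": 0},{"dx": -0.07,"dy": 0,"dz": -0.0015,"twist": 0},{"dx": -0.1,"dy": 0,"dz": -0.0015,"twist": 0},{"dx": -0.1,"dy": 0,"dz": -0.0015,"twist": 0}])

```text
t: 18.47
eef_pos: [0.561, -0.0296, 0.2082]
ee_rot: [1.608, 1.562, 0.043]
force: [1.8, 0.2, 0.8]
width: 0.0391
```

```bash
python3 - <<'E'
from h import *
m,f=look('side','s16');go(.46,.12,.22,-147.5);crop(f,290,160,430,300,5,'s16c')
E
```

```text
t 18.52 pos [ 0.5599 -0.0294  0.2055] psi 0.3 delta dx,dy,dz [-0.015  -0.0991 -0.15  ] twist 147.8 w 0.039
```

View pics/s16c.png

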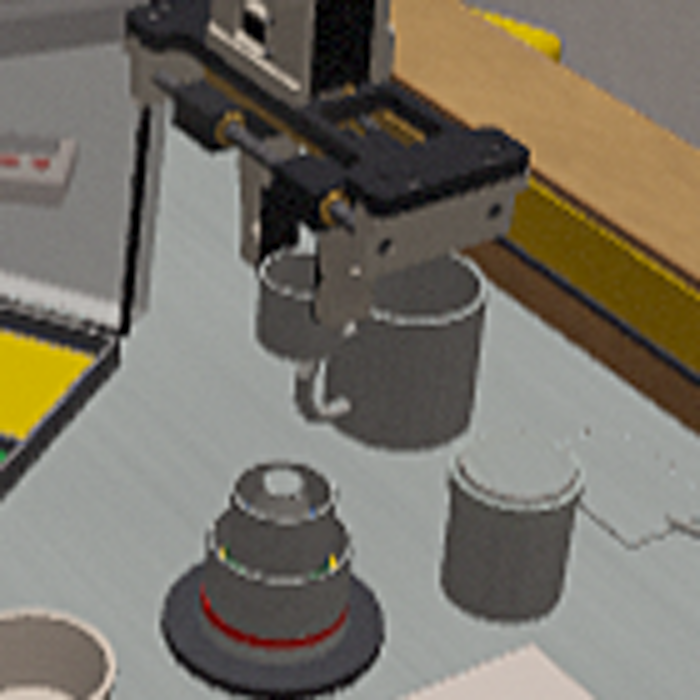

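jog_arm(motion=[{"dx": -0.015,"dy": -0.02,"dz": -0.03,"twist": 7},{"dx": -0.015,"dy": -0.04,"dz": -0.06,"twist": 14},{"dx": -0.015,"dy": -0.06,"dz": -0.09,"twist": 21},{"dx": -0.015,"dy": -0.08,"dz": -0.12,"twist": 28},{"dx": -0.015,"dy": -0.1,"dz": -0.15,"twist": 35},{"dx": -0.015,"dy": -0.1,"dz": -0.15,"twist": 42},{"dx": -0.015,"dy": -0.1,"dz": -0.15,"twist": 49},{"dx": -0.015,"dy": -0.1,"dz": -0.15,"twist": 56},{"dx": -0.015,"dy": -0.1,"dz": -0.15,"twist": 63},{"dx": -0.015,"dy": -0.1,"dz": -0.15,"twist": 70},{"dx": -0.015,"dy": -0.1,"dz": -0.15,"twist": 77},{"dx": -0.015,"dy": -0.1,"dz": -0.15,"twist": 84},{"dx": -0.015,"dy": -0.1,"dz": -0.15,"twist": 91},{"dx": -0.015,"dy": -0.1,"dz": -0.15,"twist": 98},{"dx": -0.015,"dy": -0.1,"dz": -0.15,"twist": 105},{"dx": -0.015,"dy": -0.1,"dz": -0.15,"twist": 112},{"dx": -0.015,"dy": -0.1,"dz": -0.15,"twist": 119},{"dx": -0.015,"dy": -0.1,"dz": -0.15,"twist": 126},{"dx": -0.015,"dy": -0.1,"dz": -0.15,"twist": 133},{"dx": -0.015,"dy": -0.1,"dz": -0.15,"twist": 140}])

```text
t: 20.18
eef_pos: [0.4569, 0.1196, 0.2162]
ee_rot: [1.418, 1.57, -2.584]
force: [0.4, 0.6, -0.1]
width: 0.0392
```

```bash
python3 - <<'E'
from h import *
go(.4796,.314,.2,-147.3)
E
```

```text
t 20.18 pos [0.4569 0.1196 0.2162] psi -139.33 delta dx,dy,dz [ 0.0161 -0.1439  0.1326] twist 8.0 w 0.0392
```

jog_arm(motion=[{"dx": 0,"dy": -0.03,"dz": 0.028,"twist": 4},{"dx": 0,"dy": -0.06,"dz": 0.056,"twist": 8},{"dx": 0,"dy": -0.09,"dz": 0.084,"twist": 8},{"dx": 0,"dy": -0.12,"dz": 0.112,"twist": 8},{"dx": 0,"dy": -0.139,"dz": 0.132,"twist": 8},{"dx": 0,"dy": -0.139,"dz": 0.132,"twist": 8},{"dx": 0.03,"dy": -0.139,"dz": 0.132,"twist": 8},{"dx": 0.07,"dy": -0.139,"dz": 0.132,"twist": 8},{"dx": 0.1,"dy": -0.139,"dz": 0.132,"twist": 8},{"dx": 0.12,"dy": -0.139,"dz": 0.132,"twist": 8},{"dx": 0.12,"dy": -0.139,"dz": 0.132,"twist": 8}])

```text
t: 21.1
eef_pos: [0.473, 0.3079, 0.0917]
ee_rot: [1.797, 1.562, -2.34]
force: [-0.0, 0.2, -0.5]
width: 0.0393
```

```bash
python3 - <<'E'
from h import *
m,f=look('side','s17');go(.4796,.314,.045,-147.3);print(arm.get_state()['force']);crop(f,180,100,360,290,4,'s17c');look('wrist','w17')
E
```

```text
t 21.15 pos [0.4743 0.309  0.0944] psi -146.98 delta dx,dy,dz [ 0.0494 -0.0074  0.0014] twist 0.3 w 0.0391
[-0.25364693  0.24934023 -0.05250885]
```

View pics/s17c.png

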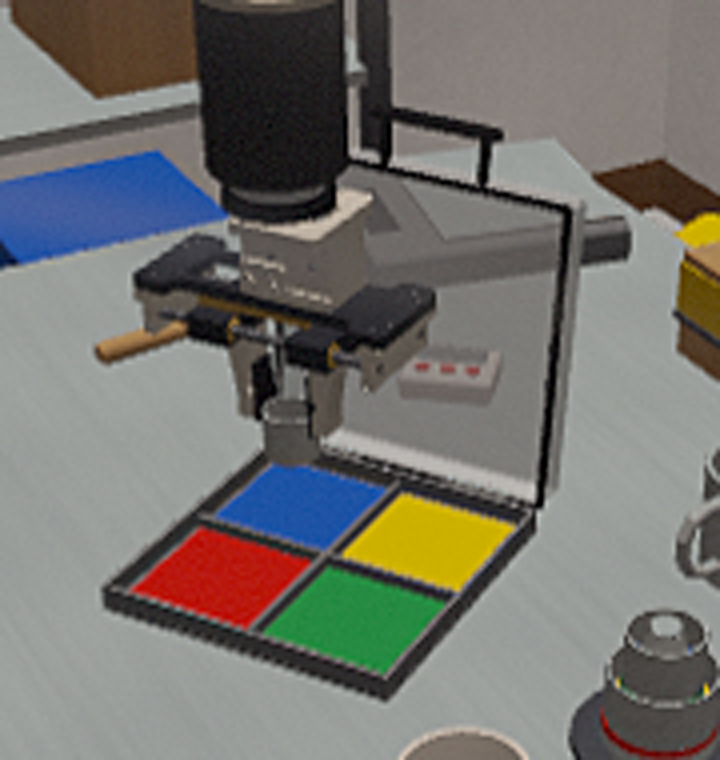

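View pics/w17.png

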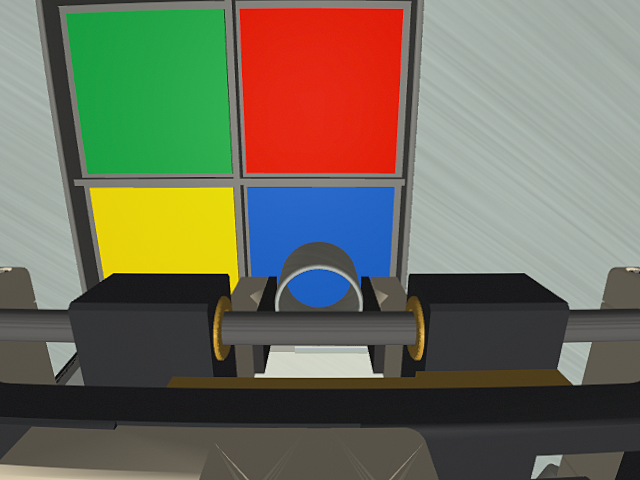

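jog_arm(motion=[{"dx": 0.025,"dy": -0.003,"dz": 0,"twist": 0},{"dx": 0.042,"dy": -0.003,"dz": 0,"twist": 0},{"dx": 0.049,"dy": -0.003,"dz": 0,"twist": 0},{"dx": 0.05,"dy": -0.003,"dz": 0,"twist": 0},{"dx": 0.05,"dy": -0.003,"dz": 0,"twist": 0}])

```text
t: 21.62
eef_pos: [0.4786, 0.3128, 0.0478]
ee_rot: [-1.502, 1.57, 0.646]
force: [0.2, -0.3, -0.4]
width: 0.0388
```

jog_arm(motion=[{"dx": 0,"dy": 0,"dz": 0,"twist": 0},{"dx": 0,"dy": 0,"dz": 0,"twist": 0},{"dx": 0,"dy": 0,"dz": 0,"twist": 0},{"dx": 0,"dy": 0,"dz": 0,"twist": 0}], gripper=0.07)

```text
t: 21.95
eef_pos: [0.4783, 0.3127, 0.0474]
ee_rot: [-1.292, 1.569, 0.856]
force: [0.5, -0.0, 0.3]
width: 0.0605
```

jog_arm(motion=[{"dx": -0.03,"dy": 0,"dz": 0,"twist": 0},{"dx": -0.06,"dy": 0.01,"dz": 0,"twist": 0},{"dx": -0.1,"dy": 0.02,"dz": 0,"twist": 0},{"dx": -0.14,"dy": 0.04,"dz": -0.01,"twist": 0},{"dx": -0.17,"dy": 0.06,"dz": -0.03,"twist": 0},{"dx": -0.17,"dy": 0.08,"dz": -0.05,"twist": 0},{"dx": -0.17,"dy": 0.08,"dz": -0.05,"twist": 0}])

```text
t: 22.53
eef_pos: [0.4374, 0.2241, 0.2198]
ee_rot: [-1.24, 1.566, 0.907]
force: [-0.8, 0.3, -0.9]
width: 0.07
```

```bash
python3 - <<'E'
from h import *
m,f=look('side','s18');go(.559,-.0305,.2,-147.3);print(arm.get_state()['force']);crop(f,200,160,420,310,3.6,'s18c')
E
```

```text
t 22.58 pos [0.4378 0.2253 0.2187] psi -147.04 delta dx,dy,dz [ 0.0182  0.0376 -0.2806] twist 0.3 w 0.07
[-0.10973855  0.25678222  0.50575636]
```

View pics/s18c.png

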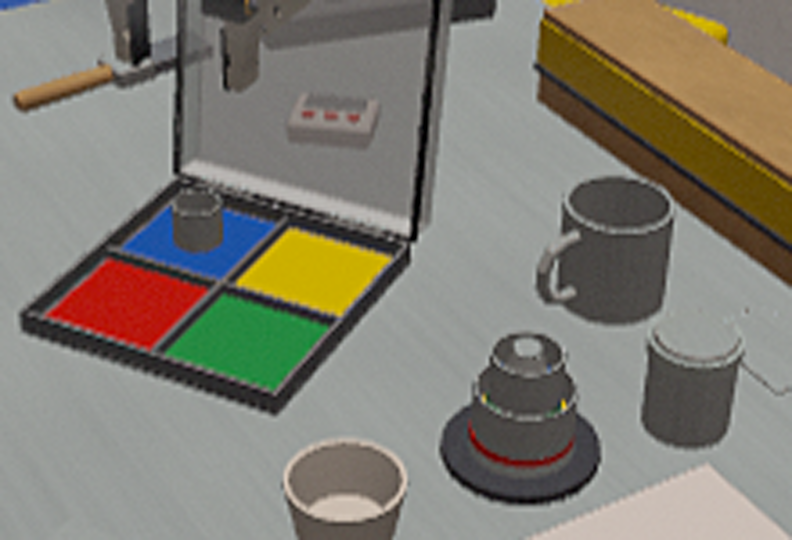

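jog_arm(motion=[{"dx": 0.018,"dy": 0.0,"dz": -0.04,"twist": 0},{"dx": 0.018,"dy": 0.01,"dz": -0.08,"twist": 0},{"dx": 0.018,"dy": 0.02,"dz": -0.12,"twist": 0},{"dx": 0.018,"dy": 0.025,"dz": -0.16,"twist": 0},{"dx": 0.018,"dy": 0.03,"dz": -0.2,"twist": 0},{"dx": 0.018,"dy": 0.037,"dz": -0.24,"twist": 0},{"dx": 0.018,"dy": 0.037,"dz": -0.28,"twist": 0},{"dx": 0.018,"dy": 0.037,"dz": -0.28,"twist": 0},{"dx": 0.018,"dy": 0.037,"dz": -0.28,"twist": 0}], gripper=0.0876)

```text
t: 23.33
eef_pos: [0.5605, -0.0299, 0.1976]
ee_rot: [1.313, 1.569, -2.826]
force: [-0.4, 1.0, 0.1]
width: 0.0873
```

```bash
python3 - <<'E'
from h import *
m,f=look('wrist','w19');go(.5578,-.0286,.075,-147.3);crop(f,220,130,420,290,4,'w19c',[(proj(m,circ((.5578,-.0286),r,z)),(0,255,0)) for r,z in((.035,.06),(.025,.088))])
E
```

```text
t 23.38 pos [ 0.5599 -0.0287  0.1978] psi -147.09 delta dx,dy,dz [0.1228 0.0016 0.0012] twist 0.2 w 0.0877
```

View pics/w19c.png

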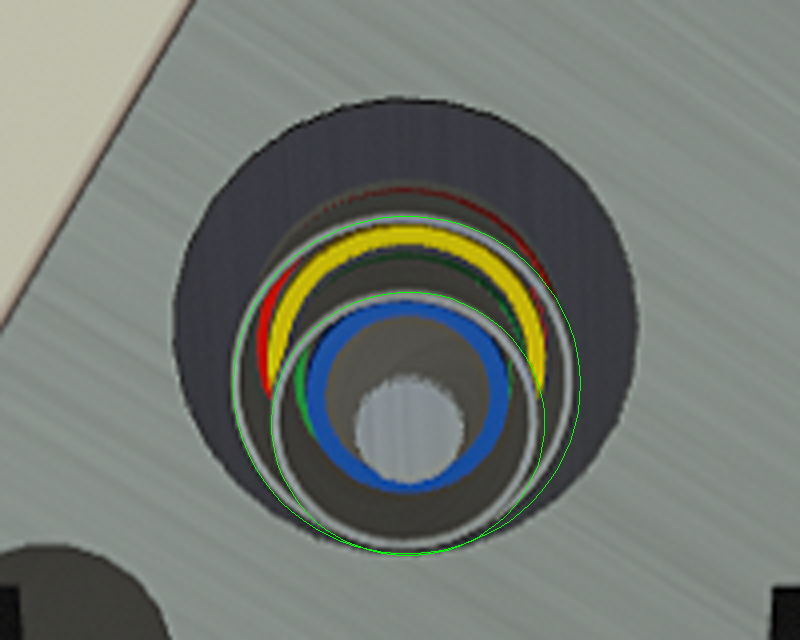

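jog_arm(motion=[{"dx": 0.03,"dy": 0.002,"dz": 0.0015,"twist": 0},{"dx": 0.07,"dy": 0.002,"dz": 0.0015,"twist": 0},{"dx": 0.1,"dy": 0.002,"dz": 0.0015,"twist": 0},{"dx": 0.115,"dy": 0.002,"dz": 0.0015,"twist": 0},{"dx": 0.123,"dy": 0.002,"dz": 0.0015,"twist": 0},{"dx": 0.123,"dy": 0.002,"dz": 0.0015,"twist": 0},{"dx": 0.123,"dy": 0.002,"dz": 0.0015,"twist": 0}])

```text
t: 23.97
eef_pos: [0.5578, -0.027, 0.0762]
ee_rot: [-2.485, 1.57, -0.336]
force: [0.3, 0.7, 1.1]
width: 0.0874
```

jog_arm(motion=[{"dx": 0,"dy": 0,"dz": 0,"twist": 0},{"dx": 0,"dy": 0,"dz": 0,"twist": 0},{"dx": 0,"dy": 0,"dz": 0,"twist": 0},{"dx": 0,"dy": 0,"dz": 0,"twist": 0},{"dx": 0,"dy": 0,"dz": 0,"twist": 0},{"dx": 0,"dy": 0,"dz": 0,"twist": 0},{"dx": 0,"dy": 0,"dz": 0,"twist": 0}], gripper=0.04, newtons=25)

```text
t: 24.55
eef_pos: [0.5575, -0.028, 0.0759]
ee_rot: [-2.192, 1.57, -0.045]
force: [-0.6, 0.7, 2.5]
width: 0.0495
```

```bash
python3 - <<'E'
from h import *
m,f=look('side','s20');s,T=tool();print(T.T@s['force'],s['width'],s['eef_pos']);crop(f,290,200,420,300,6,'s20c')
E
```

```text
[-2.98816529  0.92885586  0.43527468] 0.0494292843763196 [ 0.55753482 -0.0279863   0.07585043]
```

View pics/s20c.png

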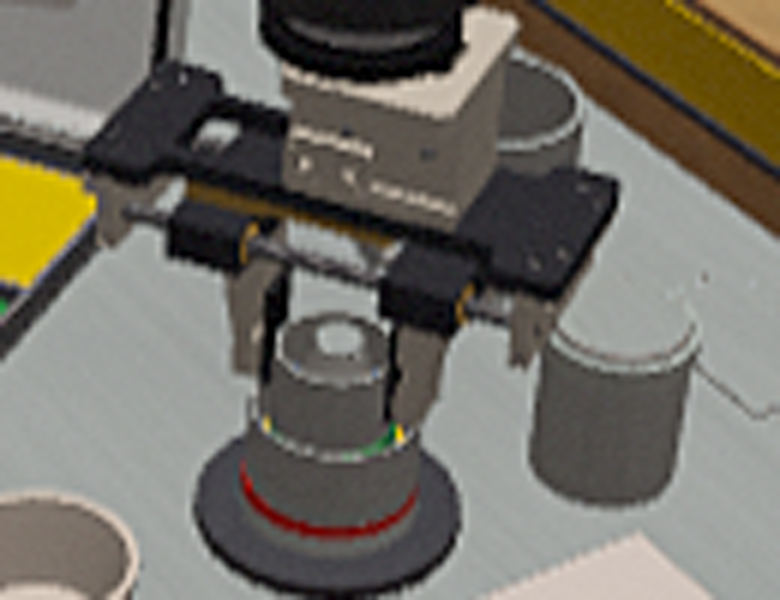

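jog_arm(motion=[{"dx": -0.01,"dy": 0,"dz": 0,"twist": 0},{"dx": -0.03,"dy": 0,"dz": 0,"twist": 0},{"dx": -0.06,"dy": 0,"dz": 0,"twist": 0},{"dx": -0.09,"dy": 0,"dz": 0,"twist": 0},{"dx": -0.12,"dy": 0,"dz": 0,"twist": 0},{"dx": -0.12,"dy": 0,"dz": 0,"twist": 0}])

```text
t: 25.1
eef_pos: [0.5604, -0.0277, 0.2026]
ee_rot: [-2.059, 1.561, 0.09]
force: [2.0, -0.3, -0.4]
width: 0.0497
```

```bash
python3 - <<'E'
from h import *
m,f=look('side','s21');go(.4483,.1689,.1,-147.3);crop(f,290,140,430,300,5,'s21c')
E
```

```text
t 25.15 pos [ 0.5592 -0.0276  0.1997] psi -146.94 delta dx,dy,dz [ 0.0992 -0.0136  0.2254] twist 0.4 w 0.0495
```

View pics/s21c.png

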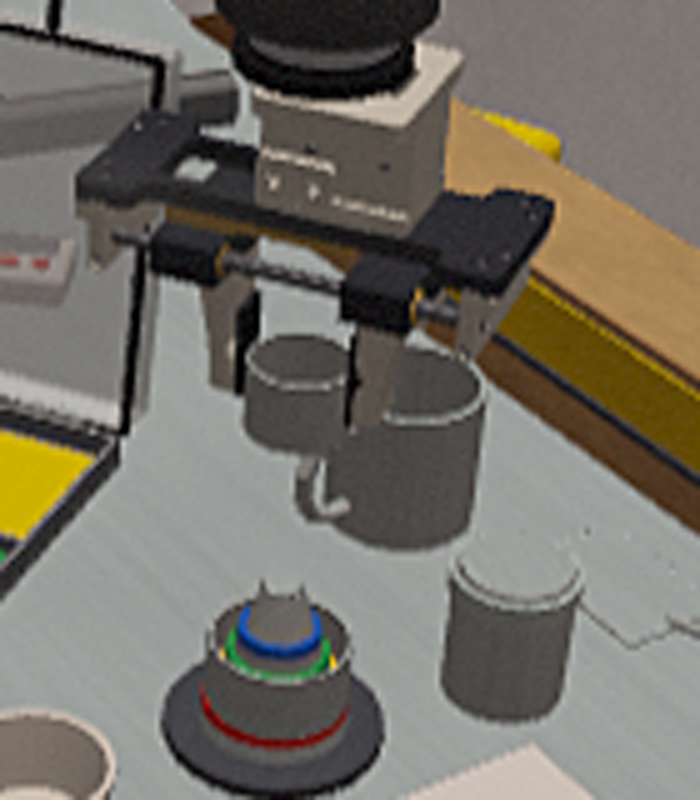

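jog_arm(motion=[{"dx": 0,"dy": 0,"dz": 0.04,"twist": 0},{"dx": 0,"dy": -0.005,"dz": 0.08,"twist": 0},{"dx": 0,"dy": -0.01,"dz": 0.12,"twist": 0},{"dx": 0,"dy": -0.013,"dz": 0.16,"twist": 0},{"dx": 0,"dy": -0.013,"dz": 0.2,"twist": 0},{"dx": 0,"dy": -0.013,"dz": 0.225,"twist": 0},{"dx": 0,"dy": -0.013,"dz": 0.225,"twist": 0},{"dx": 0.04,"dy": -0.013,"dz": 0.225,"twist": 0},{"dx": 0.08,"dy": -0.013,"dz": 0.225,"twist": 0},{"dx": 0.12,"dy": -0.013,"dz": 0.225,"twist": 0},{"dx": 0.12,"dy": -0.013,"dz": 0.225,"twist": 0}])

```text
t: 26.07
eef_pos: [0.4413, 0.1643, 0.0691]
ee_rot: [1.634, 1.558, -2.503]
force: [-1.2, -0.9, -1.4]
width: 0.0498
```

```bash
python3 - <<'E'
from h import *
look('wrist','w22');go(.4483,.1689,.034,-147.3)
E
```

```text
t 26.12 pos [0.4431 0.1653 0.0726] psi -147.0 delta dx,dy,dz [ 0.0385 -0.0067  0.0002] twist 0.3 w 0.0497
```

View pics/w22.png

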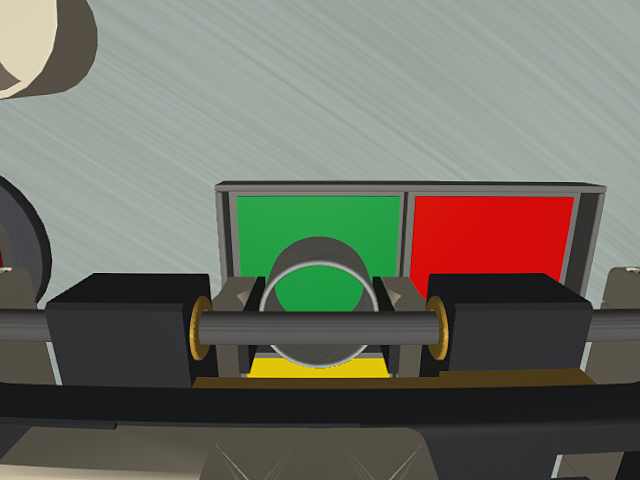

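jog_arm(motion=[{"dx": 0.02,"dy": -0.003,"dz": 0,"twist": 0},{"dx": 0.034,"dy": -0.003,"dz": 0,"twist": 0},{"dx": 0.038,"dy": -0.003,"dz": 0,"twist": 0},{"dx": 0.038,"dy": -0.003,"dz": 0,"twist": 0},{"dx": 0.038,"dy": -0.003,"dz": 0,"twist": 0}])

```text
t: 26.53
eef_pos: [0.449, 0.1699, 0.0392]
ee_rot: [-1.579, 1.569, 0.569]
force: [0.2, -1.0, -0.5]
width: 0.0498
```

jog_arm(motion=[{"dx": 0,"dy": 0,"dz": 0,"twist": 0},{"dx": 0,"dy": 0,"dz": 0,"twist": 0},{"dx": 0,"dy": 0,"dz": 0,"twist": 0},{"dx": 0,"dy": 0,"dz": 0,"twist": 0}], gripper=0.066)

```text
t: 26.87
eef_pos: [0.4484, 0.1697, 0.0382]
ee_rot: [-1.44, 1.57, 0.708]
force: [0.3, 0.8, 0.4]
width: 0.065
```

jog_arm(motion=[{"dx": -0.03,"dy": 0,"dz": 0,"twist": 0},{"dx": -0.07,"dy": 0,"dz": 0,"twist": 0},{"dx": -0.11,"dy": 0,"dz": 0,"twist": 0},{"dx": -0.15,"dy": 0,"dz": 0,"twist": 0},{"dx": -0.165,"dy": 0,"dz": -0.03,"twist": 0},{"dx": -0.165,"dy": 0.005,"dz": -0.07,"twist": 0},{"dx": -0.165,"dy": 0.01,"dz": -0.11,"twist": 0},{"dx": -0.165,"dy": 0.014,"dz": -0.15,"twist": 0},{"dx": -0.165,"dy": 0.014,"dz": -0.19,"twist": 0},{"dx": -0.165,"dy": 0.014,"dz": -0.225,"twist": 0},{"dx": -0.165,"dy": 0.014,"dz": -0.225,"twist": 0},{"dx": -0.165,"dy": 0.014,"dz": -0.225,"twist": 0}], gripper=0.0876)

```text
t: 27.87
eef_pos: [0.5593, -0.0286, 0.2021]
ee_rot: [1.284, 1.57, -2.856]
force: [-0.4, -0.6, 0.2]
width: 0.0876
```

```bash
python3 - <<'E'
from h import *
m,f=look('wrist','w23');look('side','s23');go(.5578,-.0286,.054,-147.3);crop(f,220,130,420,290,4,'w23c',[(proj(m,circ((.5578,-.0286),r,z)),(0,255,0)) for r,z in((.035,.06),)])
E
```

```text
t 27.97 pos [ 0.5586 -0.0269  0.2024] psi -147.0 delta dx,dy,dz [ 0.1484  0.0015 -0.0011] twist 0.3 w 0.0877
```

View pics/w23c.png

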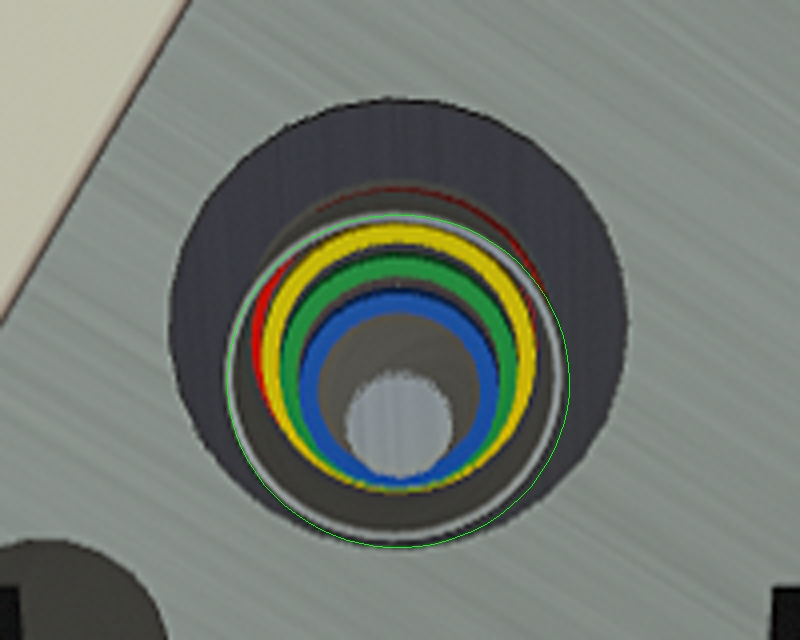

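View pics/s23.png

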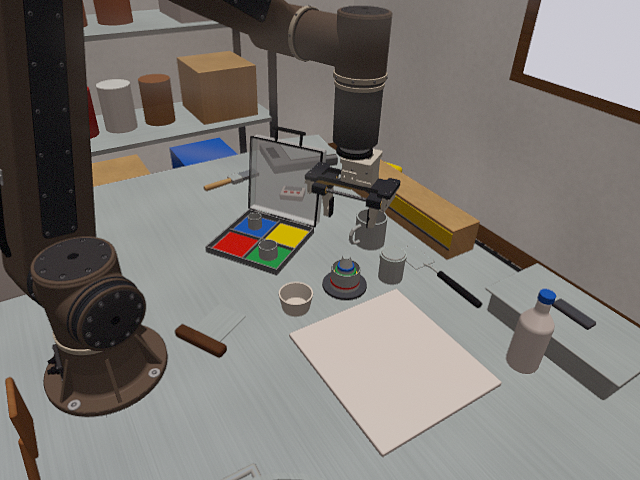

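jog_arm(motion=[{"dx": 0.04,"dy": 0.002,"dz": 0,"twist": 0},{"dx": 0.08,"dy": 0.002,"dz": 0,"twist": 0},{"dx": 0.11,"dy": 0.002,"dz": 0,"twist": 0},{"dx": 0.135,"dy": 0.002,"dz": 0,"twist": 0},{"dx": 0.148,"dy": 0.002,"dz": 0,"twist": 0},{"dx": 0.152,"dy": 0.002,"dz": 0,"twist": 0},{"dx": 0.152,"dy": 0.002,"dz": 0,"twist": 0},{"dx": 0.152,"dy": 0.002,"dz": 0,"twist": 0}])

```text
t: 28.63
eef_pos: [0.5578, -0.027, 0.0516]
ee_rot: [-2.053, 1.57, 0.096]
force: [0.2, 0.8, 1.0]
width: 0.0877
```

jog_arm(motion=[{"dx": 0,"dy": 0,"dz": 0,"twist": 0},{"dx": 0,"dy": 0,"dz": 0,"twist": 0},{"dx": 0,"dy": 0,"dz": 0,"twist": 0},{"dx": 0,"dy": 0,"dz": 0,"twist": 0},{"dx": 0,"dy": 0,"dz": 0,"twist": 0},{"dx": 0,"dy": 0,"dz": 0,"twist": 0}], gripper=0.06, newtons=25)

```text
t: 29.13
eef_pos: [0.5581, -0.0278, 0.0517]
ee_rot: [-1.959, 1.569, 0.188]
force: [-1.1, 0.4, 7.4]
width: 0.07
```

jog_arm(motion=[{"dx": -0.01,"dy": 0,"dz": 0,"twist": 0},{"dx": -0.03,"dy": 0,"dz": 0,"twist": 0},{"dx": -0.06,"dy": 0,"dz": 0,"twist": 0},{"dx": -0.09,"dy": 0,"dz": 0,"twist": 0},{"dx": -0.12,"dy": 0,"dz": 0,"twist": 0},{"dx": -0.15,"dy": 0,"dz": 0,"twist": 0},{"dx": -0.15,"dy": 0,"dz": 0,"twist": 0}])

```text
t: 29.72
eef_pos: [0.5602, -0.0278, 0.2077]
ee_rot: [-2.047, 1.561, 0.101]
force: [1.3, -0.3, 0.2]
width: 0.0703
```

```bash
python3 - <<'E'
from h import *
m,f=look('side','s24');go(.3913,.257,.2,-147.3);crop(f,290,140,430,300,5,'s24c')
E
```

```text
t 29.77 pos [ 0.559  -0.0277  0.2047] psi -146.95 delta dx,dy,dz [ 0.004  -0.0147  0.3301] twist 0.3 w 0.0701
```

View pics/s24c.png

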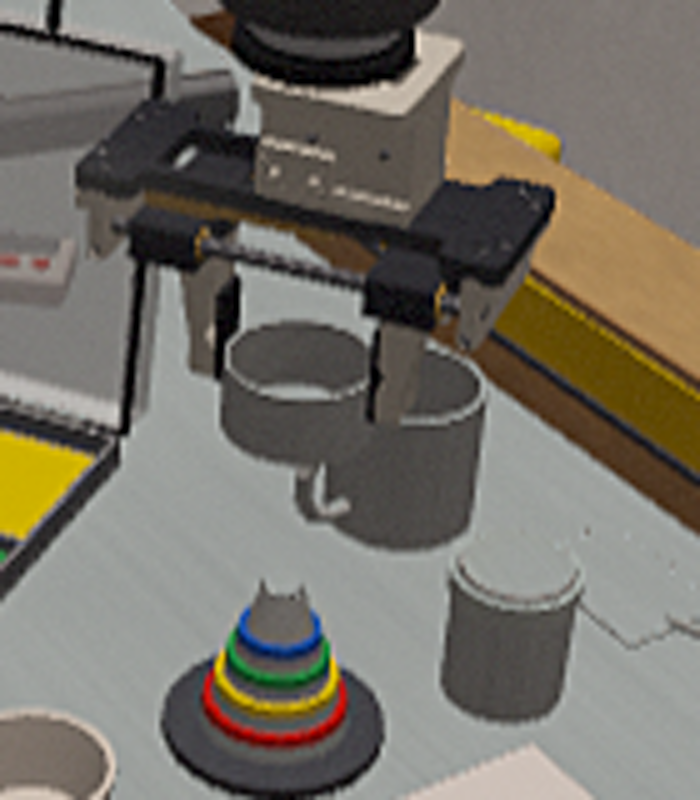

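jog_arm(motion=[{"dx": 0,"dy": 0,"dz": 0.04,"twist": 0},{"dx": 0,"dy": -0.005,"dz": 0.08,"twist": 0},{"dx": 0,"dy": -0.01,"dz": 0.12,"twist": 0},{"dx": 0,"dy": -0.014,"dz": 0.16,"twist": 0},{"dx": 0,"dy": -0.014,"dz": 0.2,"twist": 0},{"dx": 0,"dy": -0.014,"dz": 0.24,"twist": 0},{"dx": 0,"dy": -0.014,"dz": 0.28,"twist": 0},{"dx": 0,"dy": -0.014,"dz": 0.32,"twist": 0},{"dx": 0,"dy": -0.014,"dz": 0.33,"twist": 0},{"dx": 0,"dy": -0.014,"dz": 0.33,"twist": 0},{"dx": 0.04,"dy": -0.014,"dz": 0.33,"twist": 0},{"dx": 0.08,"dy": -0.014,"dz": 0.33,"twist": 0},{"dx": 0.11,"dy": -0.014,"dz": 0.33,"twist": 0},{"dx": 0.12,"dy": -0.014,"dz": 0.33,"twist": 0},{"dx": 0.12,"dy": -0.014,"dz": 0.33,"twist": 0}])

```text
t: 31.02
eef_pos: [0.3878, 0.2534, 0.0773]
ee_rot: [1.925, 1.563, -2.213]
force: [0.5, -0.5, -1.3]
width: 0.0702
```

```bash
python3 - <<'E'
from h import *
look('wrist','w25');go(.3913,.257,.037,-147.3)
E
```

```text
t 31.07 pos [0.3887 0.2546 0.0791] psi -147.02 delta dx,dy,dz [ 0.0421 -0.0037  0.0007] twist 0.3 w 0.07
```

View pics/w25.png

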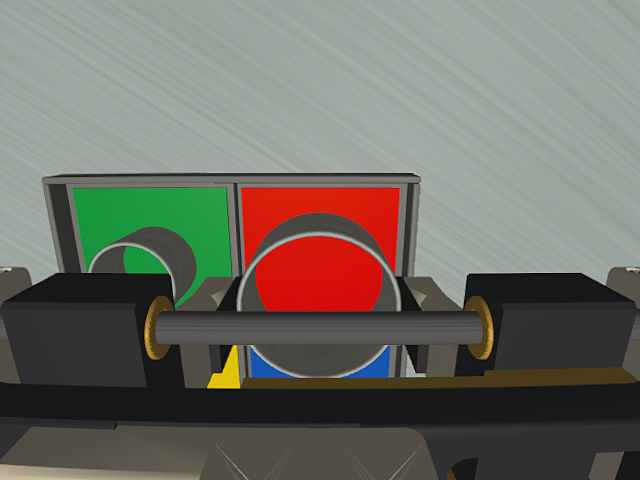

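jog_arm(motion=[{"dx": 0.02,"dy": 0,"dz": 0,"twist": 0},{"dx": 0.035,"dy": 0,"dz": 0,"twist": 0},{"dx": 0.041,"dy": 0,"dz": 0,"twist": 0},{"dx": 0.041,"dy": 0,"dz": 0,"twist": 0},{"dx": 0.041,"dy": 0,"dz": 0,"twist": 0}])

```text
t: 31.48
eef_pos: [0.3897, 0.2566, 0.0404]
ee_rot: [-1.47, 1.57, 0.677]
force: [-0.2, 0.2, -0.8]
width: 0.0703
```

jog_arm(motion=[{"dx": 0,"dy": 0,"dz": 0,"twist": 0},{"dx": 0,"dy": 0,"dz": 0,"twist": 0},{"dx": 0,"dy": 0,"dz": 0,"twist": 0},{"dx": 0,"dy": 0,"dz": 0,"twist": 0}], gripper=0.084)

```text
t: 31.82
eef_pos: [0.3895, 0.2568, 0.0402]
ee_rot: [-1.197, 1.569, 0.95]
force: [-0.2, 0.1, 0.3]
width: 0.0831
```

jog_arm(motion=[{"dx": -0.03,"dy": 0,"dz": 0,"twist": 0},{"dx": -0.07,"dy": 0,"dz": 0,"twist": 0},{"dx": -0.11,"dy": 0,"dz": 0,"twist": 0},{"dx": -0.15,"dy": 0,"dz": 0,"twist": 0},{"dx": -0.19,"dy": 0,"dz": 0,"twist": 0},{"dx": -0.23,"dy": 0,"dz": 0,"twist": 0},{"dx": -0.27,"dy": 0,"dz": 0,"twist": 0},{"dx": -0.31,"dy": 0,"dz": 0,"twist": 0},{"dx": -0.31,"dy": 0,"dz": 0,"twist": 0},{"dx": -0.31,"dy": 0,"dz": 0,"twist": 0}])

```text
t: 32.65
eef_pos: [0.3896, 0.257, 0.3524]
ee_rot: [-1.18, 1.565, 0.968]
force: [0.6, -0.4, -0.9]
width: 0.0842
```

```bash
python3 - <<'E'
from h import *
look('wrist','w26');m,f=look('side','s26');crop(f,180,110,380,290,4,'s26c');m,f=look('scene','c26');crop(f,310,180,460,310,5,'c26c');go(.56,.31,.4,-147.3);print(arm.get_state()['q'])
E
```

```text
t 32.8 pos [0.3886 0.2559 0.3485] psi -146.96 delta dx,dy,dz [-0.0517 -0.173  -0.0481] twist 0.3 w 0.0841
[ 1.00676099e+00 -5.19834955e-02 -2.33983225e-01 -4.82900392e-04
 -1.39043771e+00 -2.00087219e+00]
```

View pics/s26c.png

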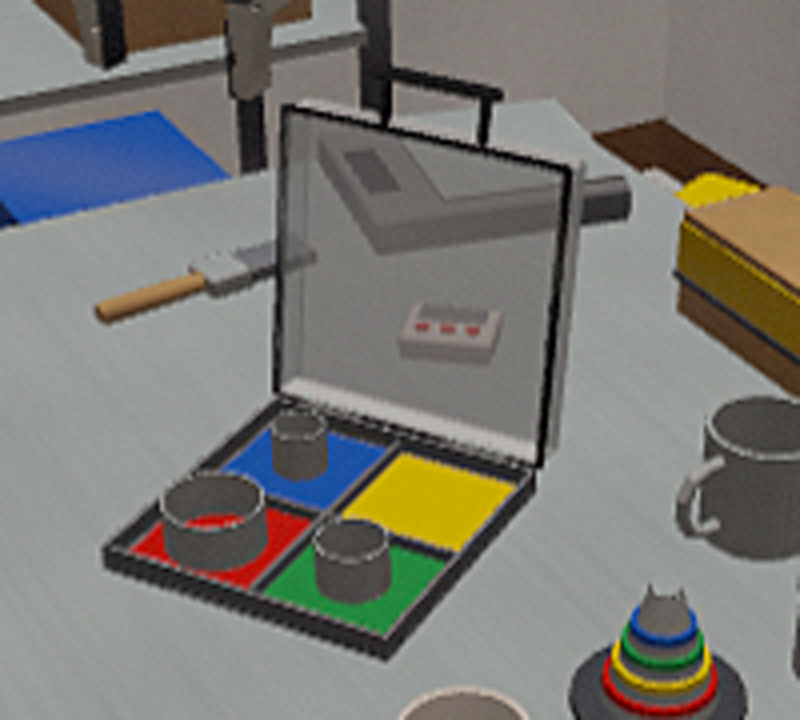

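View pics/w26.png

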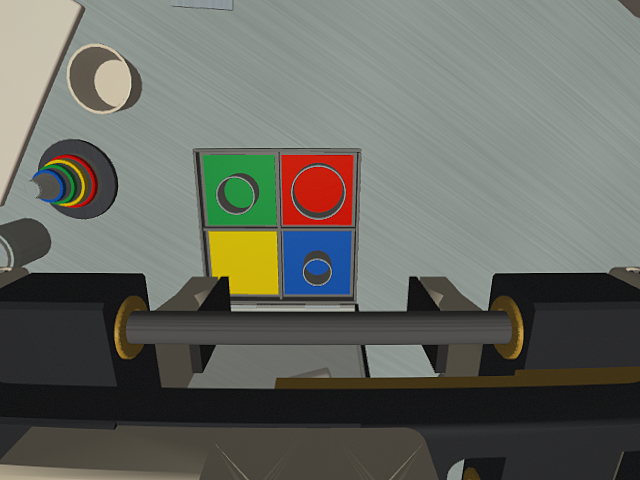

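View pics/c26c.png

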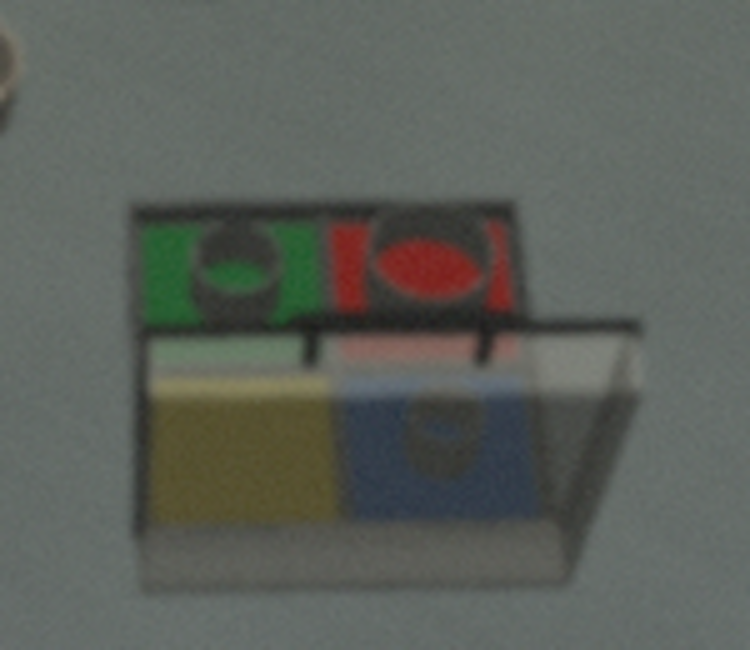

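All three cutters stand in their own cells. Next the lid: I'll hook behind the handle bar with closed fingers.

```bash
python3 - <<'E'
from h import *
go(.6250,.3452,.272,-147.2)
a=mdl('side')
# handle ends in side crop s26c /4+(180,110)
for x,y in((390,72),(497,95)): print(onz(a,180+x/4-.4,110+y/4-.4,.275).round(3))
E
```

```text
t 32.8 pos [0.3886 0.2559 0.3485] psi -146.96 delta dx,dy,dz [ 0.0761 -0.2469 -0.054 ] twist 0.2 w 0.0841
[0.572 0.341 0.275]
[0.615 0.273 0.275]
```

jog_arm(motion=[{"dx": 0,"dy": -0.04,"dz": -0.01,"twist": 0},{"dx": 0,"dy": -0.08,"dz": -0.02,"twist": 0},{"dx": 0,"dy": -0.12,"dz": -0.03,"twist": 0},{"dx": 0,"dy": -0.16,"dz": -0.04,"twist": 0},{"dx": 0,"dy": -0.2,"dz": -0.05,"twist": 0},{"dx": 0,"dy": -0.247,"dz": -0.054,"twist": 0},{"dx": 0,"dy": -0.247,"dz": -0.054,"twist": 0},{"dx": 0,"dy": -0.247,"dz": -0.054,"twist": 0},{"dx": 0,"dy": -0.247,"dz": -0.054,"twist": 0}], gripper=0.0, newtons=20)

```text
t: 33.55
eef_pos: [0.6256, 0.3455, 0.3468]
ee_rot: [1.737, 1.566, -2.399]
force: [-0.7, -0.3, 0.1]
width: 0.0294
```

```bash
python3 - <<'E'
from h import *
look('wrist','w27');m,f=look('side','s27');crop(f,180,50,380,210,4,'s27c');go(.6250,.3452,.272,-147.2)
m,f=look('scene','c27');crop(f,310,150,460,310,5,'c27c')
E
```

```text
t 33.65 pos [0.6248 0.3454 0.3496] psi -146.95 delta dx,dy,dz [ 0.0776 -0.0001 -0.0002] twist 0.3 w 0.022
```

View pics/s27c.png

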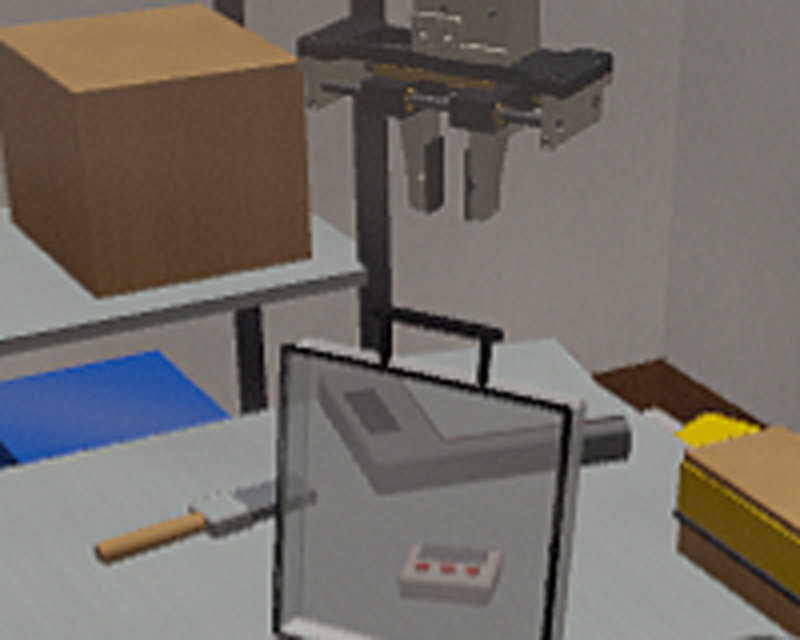

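View pics/w27.png

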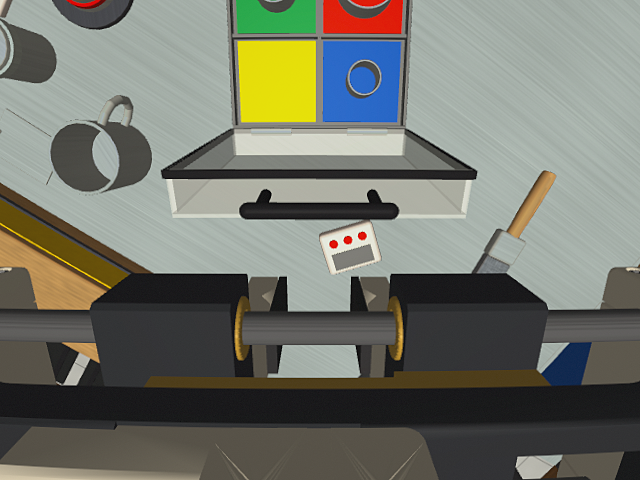

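View pics/c27c.png

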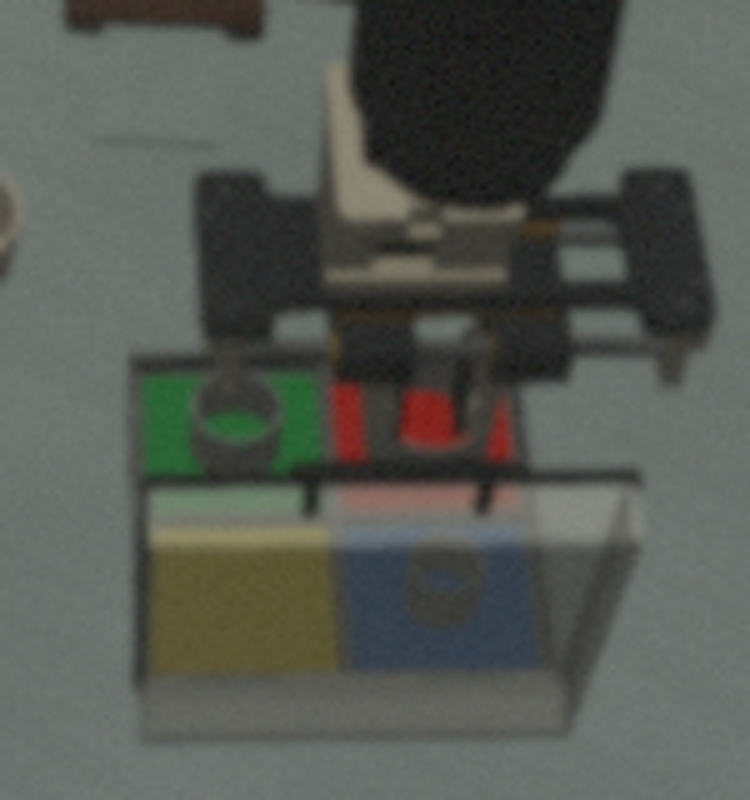

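```bash
python3 - <<'E'
from h import *
m,f=load('w27');p=np.array([.841,.541]);H=np.array([.5556,.3005])
for z in(.26,.27,.28):
    a=onz(m,240,211,z);b=onz(m,398,211,z);c=(a+b)/2;print(z,c.round(4),np.linalg.norm(a-b).round(4),((c[:2]-H)@p).round(4))
for u in(240,315,405):print('hinge',onz(m,u,127,.021), (onz(m,u,127,.021)[:2]-H)@p)
E
```

```text
0.26 [0.604  0.3322 0.26  ] 0.1036 0.0578
0.27 [0.6023 0.3311 0.27  ] 0.0992 0.0558
0.28 [0.6006 0.33   0.28  ] 0.0948 0.0538
hinge [0.60773333 0.2170366  0.021     ] -0.0013095677094047164
hinge [0.55689373 0.29602386 0.021     ] -0.0013335583820319357
hinge [0.49528236 0.39043299 0.021     ] -0.0020733811688341147
```

jog_arm(motion=[{"dx": 0.03,"dy": 0,"dz": 0,"twist": 0},{"dx": 0.06,"dy": 0,"dz": 0,"twist": 0},{"dx": 0.079,"dy": 0,"dz": 0,"twist": 0},{"dx": 0.079,"dy": 0,"dz": 0,"twist": 0},{"dx": 0.079,"dy": 0,"dz": 0,"twist": 0},{"dx": 0.079,"dy": 0,"dz": 0,"twist": 0}], gripper=0.0)

```text
t: 34.2
eef_pos: [0.626, 0.346, 0.2735]
ee_rot: [-1.638, 1.567, 0.51]
force: [-0.2, -0.7, 0.2]
width: 0.0004
```

```bash
python3 - <<'E'
from h import *
m,f=look('side','s28');crop(f,200,80,380,210,4,'s28c')
s=arm.get_state();print(s['eef_pos'],s['force'],s['width'])
pz=lambda th:np.array([-np.cos(th)*.253+np.sin(th)*.018,.021+np.sin(th)*.253+np.cos(th)*.018])
P0=np.array([(s['eef_pos'][:2]-[.5556,.3005])@[.841,.541],s['eef_pos'][2]]);print(P0)
for th in np.arange(1.7,.95,-.1):
    b=pz(th)+[np.sin(th)*.0055+.010,-.008+.011];d=b-P0;print(round(th,2),'dx',(-d[1]).round(3),'dy',(-d[0]).round(3))
E
```

```text
[0.62618785 0.34621508 0.27364157] [ 0.08457355 -0.00955833  1.24988823] 0.0005053245493169937
[0.08409624 0.27364157]
1.7 dx 0.001 dy 0.018
1.6 dx -0.003 dy 0.043
1.5 dx -0.004 dy 0.069
1.4 dx -0.003 dy 0.094
1.3 dx 0.001 dy 0.119
1.2 dx 0.007 dy 0.144
1.1 dx 0.016 dy 0.168
1.0 dx 0.027 dy 0.191
```

View pics/s28c.png

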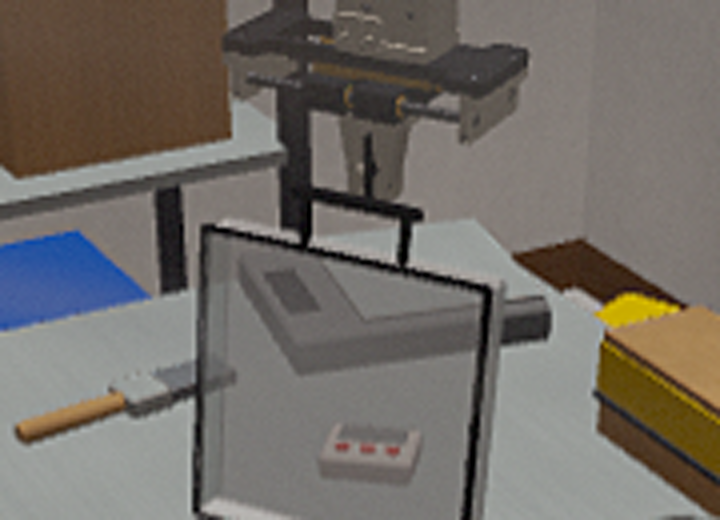

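jog_arm(motion=[{"dx": 0.003,"dy": 0.01,"dz": 0,"twist": 0},{"dx": 0.003,"dy": 0.018,"dz": 0,"twist": 0},{"dx": 0.003,"dy": 0.03,"dz": 0,"twist": 0},{"dx": 0.001,"dy": 0.043,"dz": 0,"twist": 0},{"dx": 0,"dy": 0.056,"dz": 0,"twist": 0},{"dx": -0.001,"dy": 0.069,"dz": 0,"twist": 0},{"dx": -0.001,"dy": 0.082,"dz": 0,"twist": 0},{"dx": 0,"dy": 0.094,"dz": 0,"twist": 0},{"dx": 0,"dy": 0.094,"dz": 0,"twist": 0}])

```text
t: 35.0
eef_pos: [0.5459, 0.294, 0.2728]
ee_rot: [-1.313, 1.568, 0.834]
force: [-0.4, -0.2, -0.4]
width: 0.0007
```

```bash
python3 - <<'E'
from h import *
m,f=look('side','s29');crop(f,180,80,380,240,4,'s29c')
s=arm.get_state();print(s['eef_pos'],s['force'],s['width'])
E
```

```text
[0.54659684 0.29437729 0.27259069] [ 0.76981188 -0.32166392  0.54607069] 0.000659249235225177
```

View pics/s29c.png

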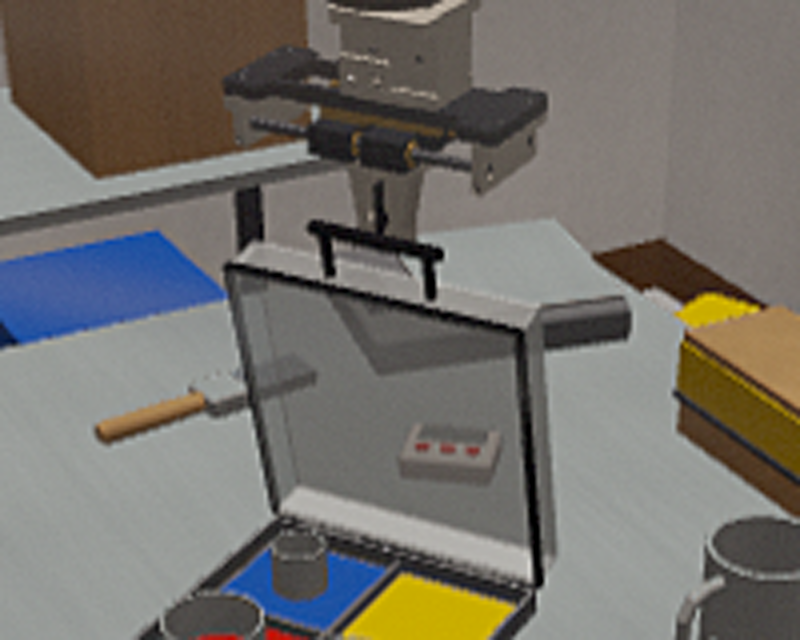

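jog_arm(motion=[{"dx": 0.002,"dy": 0.012,"dz": 0,"twist": 0},{"dx": 0.004,"dy": 0.025,"dz": 0,"twist": 0},{"dx": 0.007,"dy": 0.038,"dz": 0,"twist": 0},{"dx": 0.01,"dy": 0.05,"dz": 0,"twist": 0},{"dx": 0.014,"dy": 0.062,"dz": 0,"twist": 0},{"dx": 0.019,"dy": 0.074,"dz": 0,"twist": 0},{"dx": 0.024,"dy": 0.086,"dz": 0,"twist": 0},{"dx": 0.03,"dy": 0.097,"dz": 0,"twist": 0},{"dx": 0.036,"dy": 0.108,"dz": 0,"twist": 0},{"dx": 0.043,"dy": 0.119,"dz": 0,"twist": 0},{"dx": 0.05,"dy": 0.129,"dz": 0,"twist": 0},{"dx": 0.058,"dy": 0.139,"dz": 0,"twist": 0},{"dx": 0.058,"dy": 0.139,"dz": 0,"twist": 0}])

```text
t: 36.13
eef_pos: [0.4295, 0.2182, 0.2122]
ee_rot: [1.027, 1.57, -3.109]
force: [0.3, -1.0, -0.7]
width: 0.0006
```

```bash
python3 - <<'E'
from h import *
m,f=look('side','s30');crop(f,180,100,380,280,4,'s30c')
s=arm.get_state();print(s['eef_pos'],s['force'],s['width'],(s['eef_pos'][:2]-[.5556,.3005])@[.841,.541])
E
```

```text
[0.430323   0.21872599 0.21289971] [ 0.25421361 -0.16948316  0.8308167 ] 0.0007308933040425269 -0.14959769582831
```

View pics/s30c.png

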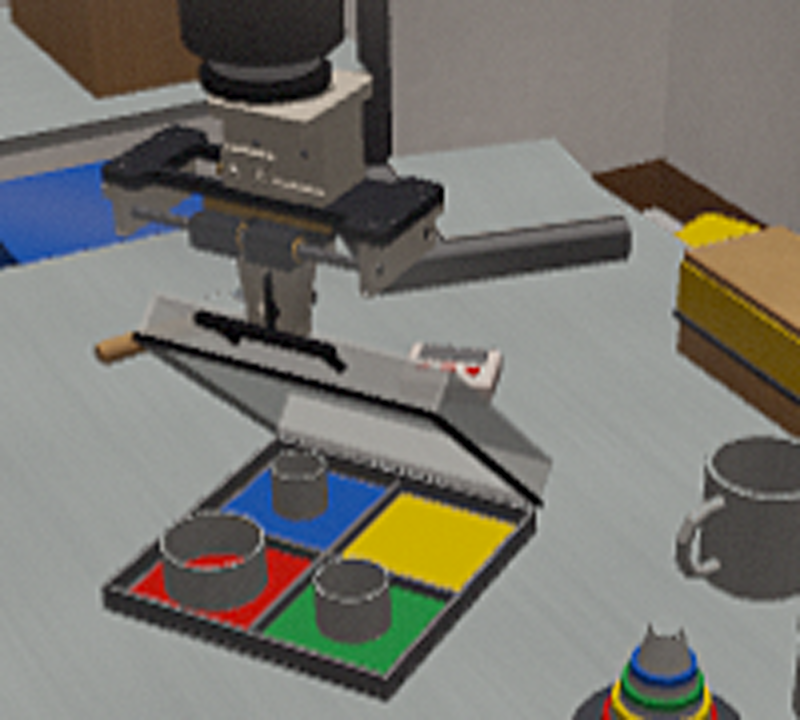

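jog_arm(motion=[{"dx": -0.03,"dy": 0,"dz": 0,"twist": 0},{"dx": -0.03,"dy": -0.02,"dz": 0,"twist": 0},{"dx": -0.02,"dy": -0.03,"dz": 0,"twist": 0},{"dx": 0,"dy": -0.03,"dz": 0,"twist": 0},{"dx": 0.015,"dy": -0.028,"dz": 0,"twist": 0},{"dx": 0.03,"dy": -0.022,"dz": 0,"twist": 0},{"dx": 0.045,"dy": -0.015,"dz": 0,"twist": 0},{"dx": 0.056,"dy": -0.005,"dz": 0,"twist": 0},{"dx": 0.067,"dy": 0.004,"dz": 0,"twist": 0},{"dx": 0.079,"dy": 0.012,"dz": 0,"twist": 0},{"dx": 0.091,"dy": 0.019,"dz": 0,"twist": 0},{"dx": 0.104,"dy": 0.025,"dz": 0,"twist": 0},{"dx": 0.117,"dy": 0.031,"dz": 0,"twist": 0},{"dx": 0.117,"dy": 0.031,"dz": 0,"twist": 0},{"dx": 0.117,"dy": 0.031,"dz": 0,"twist": 0}])

```text
t: 37.43
eef_pos: [0.4047, 0.202, 0.0955]
ee_rot: [2.046, 1.569, -2.089]
force: [-0.3, 1.1, 1.0]
width: 0.0006
```

```bash
python3 - <<'E'
from h import *
m,f=look('side','s31');crop(f,180,130,380,290,4,'s31c')
s=arm.get_state();print(s['eef_pos'],s['force'],s['width'],(s['eef_pos'][:2]-[.5556,.3005])@[.841,.541])
E
```

```text
[0.40517192 0.20246675 0.09606813] [0.24061787 1.58884853 0.61202918] 0.00046293077076222023 -0.17954600003134702
```

View pics/s31c.png

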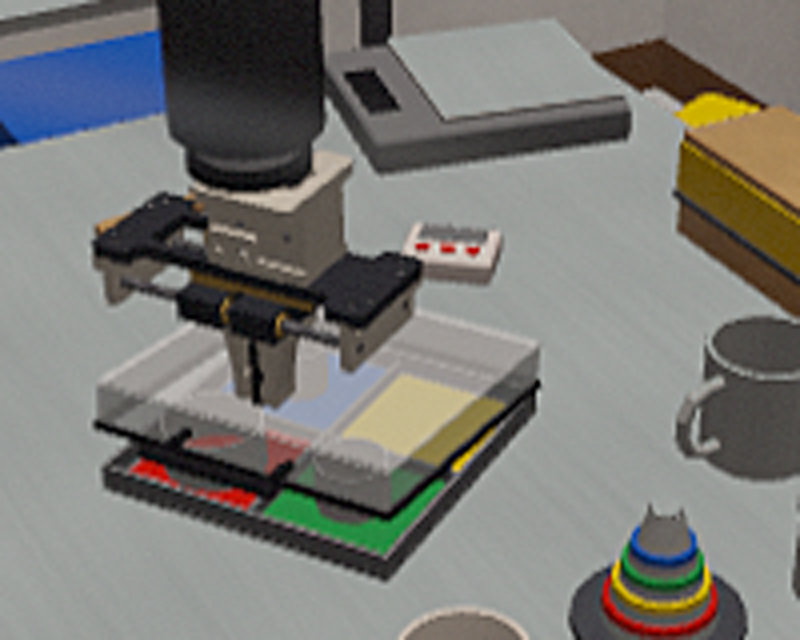

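jog_arm(motion=[{"dx": 0.008,"dy": 0.003,"dz": 0,"twist": 0},{"dx": 0.015,"dy": 0.005,"dz": 0,"twist": 0},{"dx": 0.021,"dy": 0.007,"dz": 0,"twist": 0},{"dx": 0.026,"dy": 0.008,"dz": 0,"twist": 0},{"dx": 0.028,"dy": 0.008,"dz": 0,"twist": 0},{"dx": 0.029,"dy": 0.008,"dz": 0,"twist": 0},{"dx": 0.03,"dy": 0.008,"dz": 0,"twist": 0},{"dx": 0.03,"dy": 0.008,"dz": 0,"twist": 0}])

```text
t: 38.15
eef_pos: [0.3974, 0.1972, 0.0678]
ee_rot: [2.639, 1.57, -1.495]
force: [-14.8, -5.2, 42.0]
width: 0.0002
```

jog_arm(motion=[{"dx": 0.001,"dy": 0,"dz": 0,"twist": 0},{"dx": 0.001,"dy": 0,"dz": 0,"twist": 0},{"dx": 0.001,"dy": 0,"dz": 0,"twist": 0}])

```text
t: 38.4
eef_pos: [0.3975, 0.1972, 0.0677]
ee_rot: [-2.935, 1.57, -0.786]
force: [-20.4, -6.8, 54.4]
width: -0.0
```

The tip is at 57 mm with 54 N of reaction, so the lid is against its stop. Lifting off.

jog_arm(motion=[{"dx": -0.004,"dy": 0,"dz": 0,"twist": 0},{"dx": -0.02,"dy": 0,"dz": 0,"twist": 0},{"dx": -0.06,"dy": 0,"dz": 0,"twist": 0},{"dx": -0.1,"dy": 0,"dz": 0,"twist": 0},{"dx": -0.14,"dy": 0,"dz": 0,"twist": 0},{"dx": -0.18,"dy": 0,"dz": 0,"twist": 0},{"dx": -0.22,"dy": 0,"dz": 0,"twist": 0},{"dx": -0.26,"dy": 0,"dz": 0,"twist": 0},{"dx": -0.26,"dy": 0,"dz": 0,"twist": 0},{"dx": -0.26,"dy": 0,"dz": 0,"twist": 0}])

```text
t: 39.23
eef_pos: [0.3982, 0.1981, 0.3265]
ee_rot: [-1.26, 1.566, 0.888]
force: [0.4, 0.7, -1.2]
width: 0.0002
```

```bash
python3 - <<'E'
from h import *
m,f=look('side','s32');crop(f,180,130,380,290,4,'s32c')
d=lambda th:np.array([-np.cos(th)*.253+np.sin(th)*.018,.021+np.sin(th)*.253+np.cos(th)*.018])
m,f=look('wrist','w32');print(arm.get_state()['eef_pos'],arm.get_state()['force'])
E
```

```text
[0.39712332 0.19722465 0.32362014] [-0.30937461  0.03814953 -0.52522394]
```

View pics/s32c.png

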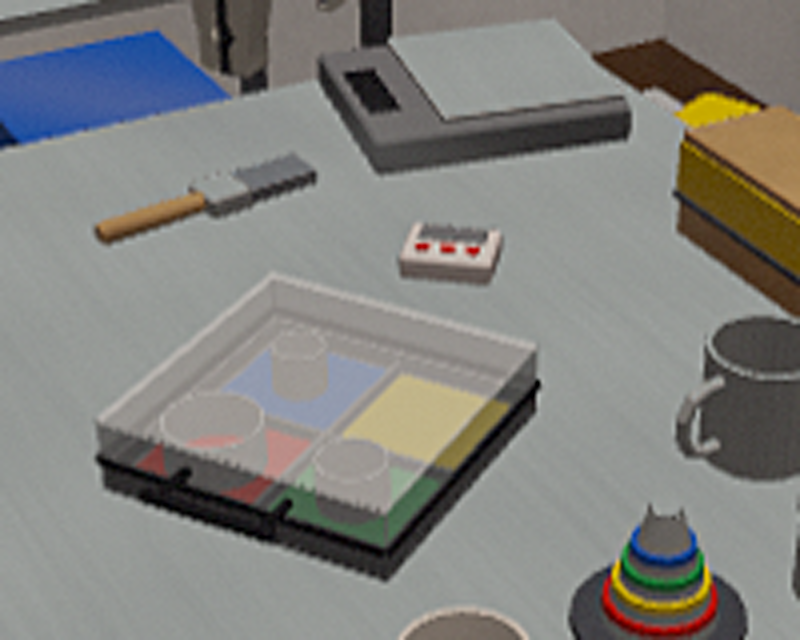

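View pics/w32.png

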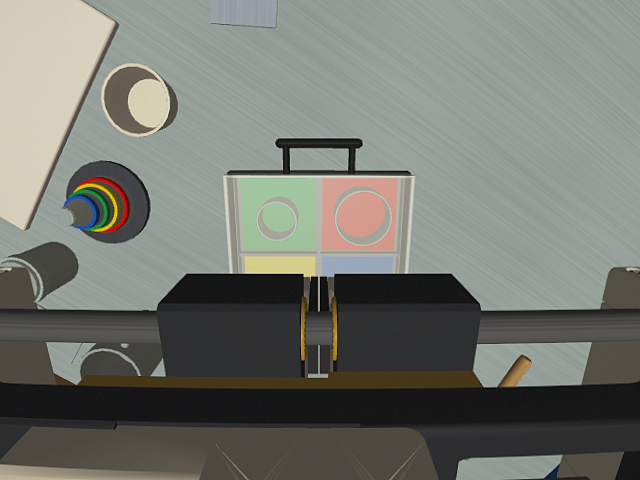

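View pics/s32.png

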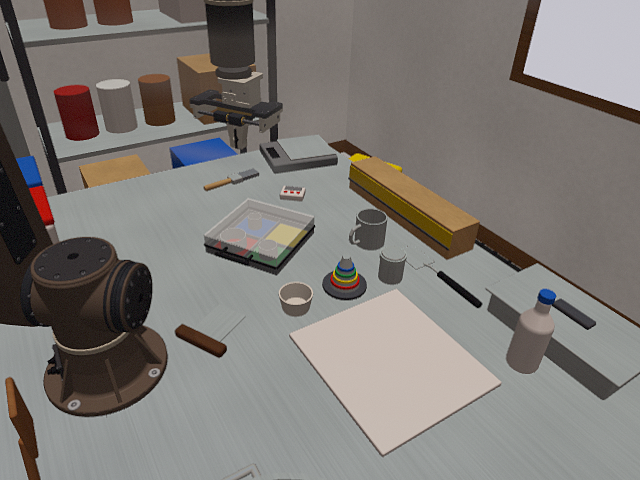

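```bash
python3 - <<'E'
from h import *
m,f=load('s32');H=np.array([.5556,.3005]);p=np.array([.841,.541]);h=np.array([.541,-.841])
dr=[]
for th,col in((0,(0,255,0)),(.05,(0,0,255))):
    P=[]
    for a,x in((-.109,0),(-.109,.218),(.109,.218),(.109,0)):
        q=H+h*a+p*(-np.cos(th)*x+np.sin(th)*.036);P.append([*q,.021+np.sin(th)*x+np.cos(th)*.036])
    dr.append((proj(m,np.array(P)),col))
crop(f,180,170,340,290,5,'s32d',dr)
E
```

```text
(no output)
```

View pics/s32d.png

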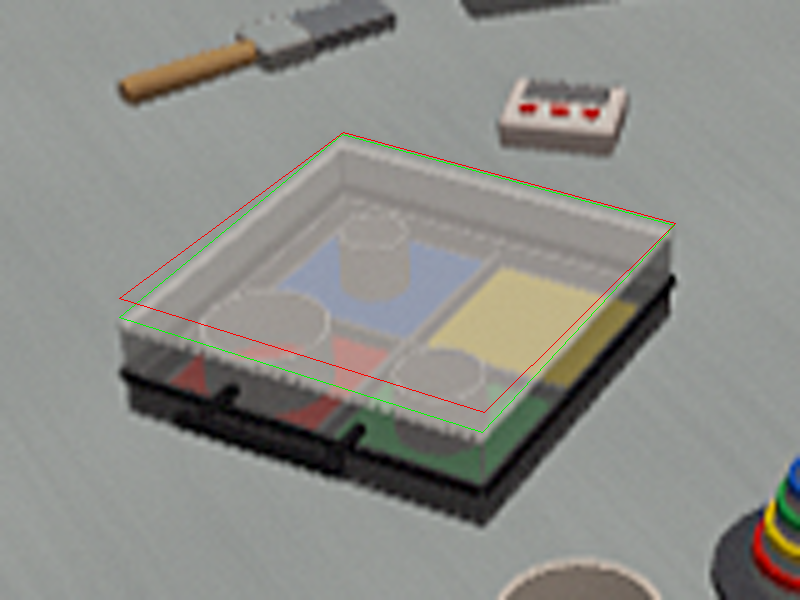

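The lid edge matches the shut outline (green) and not the 0.05 rad one (red). Handing in.

```bash
python3 - <<'E'
from station import arm
print(arm.job_done())
E
```

```text
the job is handed in; nothing more can be done
None
```

The job is done and handed in after about 39 s of the 210 s allowed; the hand-in gives no verdict. Three cutters were present: 40, 50 and 70 mm. The 60 mm one is missing.

- **On the cone:** I put the cutters on in the order 40, 50, 70. The pictures showed each one level on its step (blue, green, red) and let go, with the yellow step bare.
- **In the case:** I moved them to the blue, green and red cells. The last pictures show all three standing flat near the middle of their cells.
- **Lid:** I pulled it over by the handle and pressed it down at the lid top, with the fingertips at about 57 mm. Its edge matches the shut outline in the last side picture and not an outline 0.05 rad open.
- **Other things:** None of the bystanders looks moved in the pictures, and the arm finished clear of everything.

**Checks that disagreed or ran high:**
- The final press on the lid reached about 54 N on the fingers, more than needed. That is below the 120 N wrist limit; the 40 N limit is for the arm and gripper body.
- The cameras disagreed by up to 5 mm on positions at first. I settled these with close wrist-camera pictures before each pick and each placing on the cone.
- The rim outlines I drew over the nested cutters were 1 to 2 mm off, by about the same amount for all three. I took that as calibration error.

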